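# Set up the voicing station

### The arm

A 6-joint arm with a two-finger parallel gripper is mounted at the origin on the work surface. World frame = base frame: x ahead of the robot, y to its left, z up, the work surface at z = 0. Lengths are in mm, angles in degrees, forces in N, time in s.
With the tool pointing down it reaches from about 350 to 850 mm from the base axis. Payload 8.1 kg.
Tool frame: the origin (TCP) lies between the finger pads; the fingertips stand 17 mm ahead of it and the grasp point (between the pads) lies 2 mm behind it; z points along the fingers, y is the line along which they close (so a half turn about z gives the same grasp; the last joint's range is limited). The gripper opens to 85 mm and grips with 20 to 120 N. Pads are 22 mm wide; open, the fingers measure 114 mm over their backs; the gripper's body (76 mm by 85 mm) begins 54 mm behind the grasp point. The pads swing forward as they close: fully open they stand 13 mm farther back than shut.
Start: joints at [-80.982, 7.471, 85.268, -0, 87.261, -4.893], TCP at [144.273, -582.401, 248.292] pointing down, gripper open.
Joint ranges: [-169.43, 169.43], [-51.17, 129.36], [1.28, 143.12], [-76.62, 256.62], [0, 156.53], [-152.29, 152.29]. Speed limits (degrees/s): [136.94, 136.94, 159.86, 180, 180, 180].

### API

Orientations are given as [roll, pitch, yaw] about the fixed x, y, z axes, in that order (R = Rz(yaw) Ry(pitch) Rx(roll)).
In Python, from bench import sense, snapshot, hand_in, trace, place_of gives the robot as it stands.
- The arm moves only by the shell command python3 -m handwheel 'ROWS' [FORCE]. ROWS is JSON, a list of rows, each a list of 7 numbers: the opening, from -1 (shut) to 1 (fully open), then the shift along the tool's x, y, z in cm, then the turn, a rotation vector about the tool's x, y, z in rad. A call has 1 to 12 rows; each row shifts and turns the commanded pose from where the row before left it, along the tool's axes as they then stand; what a row does not reach is not made up. A row lasts 1/12 s, in which the tool goes at most 41.7 mm and 7.16 degrees, less where a joint would pass 70% of its speed; a pose out of reach is approached as far as the arm can. A call with a gripper value outside its range is refused whole. The fingers move at their own pace and stop on an object; FORCE is the grip in N (left out, the last holds). Time passes only in rows, so rows that do not move let the fingers close. It gives the time, the measured TCP pose, the force, the opening and the grip force at its end, in the units of the state.
- sense(): the state, without advancing time (a new reading comes with each control period).
- snapshot(name): name is "scene" or "top" or "wrist"; returns a dict with "image" (480x640x3 uint8, red, green, blue), "intrinsics" (3x3 intrinsics, pixels), "R" (3x3) and "t" (3): a world point X has camera coordinates R X + t. Camera axes: x right, y down, z forward; pixel columns grow to the right and rows downward; lengths in mm; the calibration is good to about 2 mm. A picture is of the moment at which its call begins. There is no depth.
- hand_in(): hands the job in; it is judged then, once.
Trained networks look in a picture, given as the dict that the camera call returned (one of the last four; its "shot" number tells which), for a name from the list of things; names that differ only in an ending like _2 or _b are one class to them, and where a whole thing is asked for, a point or a joint stands for the part that bears it (a point fixed in the world has none). Each returns a list of dicts, best first, with "conf" (0 to 1); they miss things now and then, are a little off and sometimes report something else, mostly with a low value. They report only what shows in the picture. A call takes as long as a camera call. They do not tell look-alikes from the thing itself.
- trace(picture, query): "pixels" (480x640 bool, what is visible of it).
- place_of(picture, query): "location" ([x, y, z] in mm, in world coordinates, good to about 4 mm: a listed point, or the origin of a listed thing).
The state is a dict: "time": time; "joint_pos": joint angles; "qd": joint speeds; "joint_efforts": joint torques, N m; "tool_pos": TCP position; "tcp_rot": TCP orientation; "ft_force": force on the tool from outside, world axes, zero at the start; "wrist_torque": the same for the moment, N m; "finger_gap": finger opening in mm; "grip_force": force on a finger pad.
Only numpy, scipy, OpenCV 4.12 (cv2) and the standard library are available. Lean on these libraries where they do the work, as an engineer would, in place of code of your own. Each camera call takes 0.05 s, during which the arm holds its last target. There are 200 camera calls.

### The job

Take every steel anvil out of the black rack and tap its tapered shank into a socket of the steel bar, one to a socket, until its shoulder sits flush on the bar and friction holds it upright. Only when all the anvils are home, since tapping shakes the bench, stand every frosted needle jar upright in a ring of the aluminium caddy, one to a ring and down on its floor. Leave the beech hammer tails and the key-dip block where they lie.

Things in the scene. Friction and masses are not known exactly. Their poses are not given: they have to be found in the camera images.
- anvil1_mid (a point): Steel voicing anvil, one of up to four alike (absent: None), 150 g, 66 mm tall. Below, a round shank 30 mm long, tapered from 19 mm across at the head to 15 mm at its tip; above, a round head 28 mm across, 36 mm tall, flat on top. Point: on the axis, half-way up, 3 mm above the head's flat underside (the shoulder); z points up, shank to head. At the start it stands in the rack, shank down.
- anvil2_mid (a point): Steel voicing anvil, one of up to four alike (absent: None), 150 g, 66 mm tall. Below, a round shank 30 mm long, tapered from 19 mm across at the head to 15 mm at its tip; above, a round head 28 mm across, 36 mm tall, flat on top. Point: on the axis, half-way up, 3 mm above the head's flat underside (the shoulder); z points up, shank to head. At the start it stands in the rack, shank down.
- anvil3_mid (a point): Steel voicing anvil, one of up to four alike (absent: None), 150 g, 66 mm tall. Below, a round shank 30 mm long, tapered from 19 mm across at the head to 15 mm at its tip; above, a round head 28 mm across, 36 mm tall, flat on top. Point: on the axis, half-way up, 3 mm above the head's flat underside (the shoulder); z points up, shank to head. At the start it stands in the rack, shank down.
- anvil4_mid (a point): Steel voicing anvil, one of up to four alike (absent: None), 150 g, 66 mm tall. Below, a round shank 30 mm long, tapered from 19 mm across at the head to 15 mm at its tip; above, a round head 28 mm across, 36 mm tall, flat on top. Point: on the axis, half-way up, 3 mm above the head's flat underside (the shoulder); z points up, shank to head. At the start it stands in the rack, shank down.
- jar1_mid (a point): A closed frosted glass jar of voicing needles with a flat aluminium lid, one of up to three alike (absent ones read None): squat upright cylinder 52 mm across and 50 mm tall, 140 g. The point is its centre, 25 mm above its underside; z points up. At the start it stands on the counter.
- jar2_mid (a point): A closed frosted glass jar of voicing needles with a flat aluminium lid, one of up to three alike (absent ones read None): squat upright cylinder 52 mm across and 50 mm tall, 140 g. The point is its centre, 25 mm above its underside; z points up. At the start it stands on the counter.
- jar3_mid (a point): A closed frosted glass jar of voicing needles with a flat aluminium lid, one of up to three alike (absent ones read None): squat upright cylinder 52 mm across and 50 mm tall, 140 g. The point is its centre, 25 mm above its underside; z points up. At the start it stands on the counter.
- socket1 (a point): Mouth centre of a tapered socket, on the flat top face of a fixed steel bar 60 x 240 x 36 mm (x, y, z of this frame; z up); 4 sockets 60 mm apart along y, empty at the start. A sprung brass collet, 18 mm across at the mouth, narrows to match the taper. By its own weight an anvil stops with its shoulder 5 to 8 mm off the face; a push of some 8 to 15 N drives it home and friction keeps it.
- socket2 (a point): Mouth centre of a tapered socket, on the flat top face of a fixed steel bar 60 x 240 x 36 mm (x, y, z of this frame; z up); 4 sockets 60 mm apart along y, empty at the start. A sprung brass collet, 18 mm across at the mouth, narrows to match the taper. By its own weight an anvil stops with its shoulder 5 to 8 mm off the face; a push of some 8 to 15 N drives it home and friction keeps it.
- socket3 (a point): Mouth centre of a tapered socket, on the flat top face of a fixed steel bar 60 x 240 x 36 mm (x, y, z of this frame; z up); 4 sockets 60 mm apart along y, empty at the start. A sprung brass collet, 18 mm across at the mouth, narrows to match the taper. By its own weight an anvil stops with its shoulder 5 to 8 mm off the face; a push of some 8 to 15 N drives it home and friction keeps it.
- socket4 (a point): Mouth centre of a tapered socket, on the flat top face of a fixed steel bar 60 x 240 x 36 mm (x, y, z of this frame; z up); 4 sockets 60 mm apart along y, empty at the start. A sprung brass collet, 18 mm across at the mouth, narrows to match the taper. By its own weight an anvil stops with its shoulder 5 to 8 mm off the face; a push of some 8 to 15 N drives it home and friction keeps it.
- rack: Fixed black plastic rack, block 60 x 240 x 36 mm, origin at the centre of its underside, z up, with four loose wells 22 mm wide at y = -90, -30, +30 and +90 mm; an anvil in a well rests with its shoulder on the rack's top. The rack and the bar change sides of the counter from start to start.
- ring1 (a point): Centre of the floor inside a ring of the fixed aluminium caddy, z up. The floor is 4 mm above the counter; the ring is 16 mm tall above it, 57 mm across inside and 65 mm outside; three rings stand 78 mm apart along the caddy's y. Empty at the start.
- ring2 (a point): Centre of the floor inside a ring of the fixed aluminium caddy, z up. The floor is 4 mm above the counter; the ring is 16 mm tall above it, 57 mm across inside and 65 mm outside; three rings stand 78 mm apart along the caddy's y. Empty at the start.
- ring3 (a point): Centre of the floor inside a ring of the fixed aluminium caddy, z up. The floor is 4 mm above the counter; the ring is 16 mm tall above it, 57 mm across inside and 65 mm outside; three rings stand 78 mm apart along the caddy's y. Empty at the start.
- tail1_mid (a point): Bystander: a loose beech hammer tail lying flat on the counter, about 78 x 26 x 11 mm, long side along its x; the point is half-way up. Not to be disturbed.
- tail2_mid (a point): Bystander: a loose beech hammer tail lying flat on the counter, about 78 x 26 x 11 mm, long side along its x; the point is half-way up. Not to be disturbed.
- dip_mid (a point): Bystander: a loose aluminium key-dip block lying flat between the bar and the rack, 55 x 23 x 12 mm, long side along its x; the point is its centre. Not to be disturbed.
Things that resemble listed ones, but are neither listed nor needed, are in the scene too. Leave any orange look-alike of the part that bears jar1_mid alone.

How it is judged:
By the outcome, as a careful person would: the job done as asked, in the order asked, and still so for the second after the job is handed in, with the robot touching nothing.
Of anvil1, anvil2, anvil3, anvil4 only 3 to 4 are there at a start; the rules pass over those that are not, and their reading is None.
Of jar1, jar2, jar3 only 2 to 3 are there at a start; the rules pass over those that are not, and their reading is None.
At some moment in a run one of jar1, jar2, jar3 may be knocked a few centimetres aside while the robot is not near it.
It also fails if it takes over 210 s, if anything falls off the work surface, if the arm or the gripper's body presses on something with over 40 N, if the wrist force passes 120 N, or if a joint passes its speed limit or range.

## Working session

There is one attempt and no reset: what is moved stays moved. The work goes in short steps, Python scripts to look and compute and a shell command to move; the robot and the scene stay as the last step left them, time stands still between calls to the robot, and variables do not carry over. Pictures are saved under pics/ and viewed, at most 14 in all, crops included, and the job is handed in when it is done.

```bash
mkdir -p pics; ls; cat > h.py <<'E'
import numpy as np, cv2, json
from bench import sense, snapshot, trace, place_of, hand_in
def save(p,name,crop=None,scale=1):
    im=p["image"][:,:,::-1]
    if crop: r0,r1,c0,c1=crop; im=im[r0:r1,c0:c1]
    if scale!=1: im=cv2.resize(im,None,fx=scale,fy=scale,interpolation=cv2.INTER_CUBIC)
    cv2.imwrite("pics/"+name,im)
def proj(p,X):
    c=np.array(p["R"])@np.array(X,float)+np.array(p["t"]); u=np.array(p["intrinsics"])@c; return u[:2]/u[2]
def unproj(p,uv,z):
    K=np.array(p["intrinsics"]);R=np.array(p["R"]);t=np.array(p["t"])
    d=R.T@np.linalg.inv(K)@np.array([uv[0],uv[1],1.]); o=-R.T@t
    return o+d*(z-o[2])/d[2]
E
python3 - <<'E'
from h import *
s=sense(); print({k:np.round(v,2).tolist() for k,v in s.items()})
for n in ("top","scene"):
    p=snapshot(n); save(p,n+"0.png")
    print(n,np.round(-np.array(p["R"]).T@p["t"]))
    for q in ["anvil1_mid","jar1_mid","socket1","rack","ring1","tail1_mid","dip_mid"]:
        print(q,[(np.round(d["location"]).tolist(),round(d["conf"],2),np.round(proj(p,d["location"])).tolist()) for d in place_of(p,q)])
E
```

```text
pics
{'time': 0.0, 'joint_pos': [-80.98, 7.51, 85.33, -0.0, 87.26, -4.89], 'qd': [-0.06, -0.11, 0.02, 0.03, 0.02, 0.06], 'joint_efforts': [-0.0, -56.94, -50.06, -0.0, 0.01, 0.0], 'tool_pos': [144.19, -581.89, 247.25], 'tcp_rot': [-179.89, -0.01, 13.91], 'ft_force': [-0.65, -0.06, -0.39], 'wrist_torque': [-0.01, -0.07, -0.0], 'grip_force': 0.0, 'finger_gap': 85.37}
top [540.  59. 922.]
anvil1_mid []
jar1_mid [([618.0, -211.0, 22.0], 0.77, [451.0, 234.0]), ([684.0, -290.0, 23.0], 0.7, [490.0, 198.0])]
socket1 [([461.0, 112.0, 37.0], 0.76, [280.0, 324.0]), ([443.0, 174.0, 35.0], 0.69, [246.0, 334.0]), ([435.0, 231.0, 33.0], 0.61, [215.0, 340.0]), ([427.0, 288.0, 34.0], 0.55, [183.0, 345.0])]
rack [([469.0, -192.0, -6.0], 0.92, [440.0, 313.0])]
ring1 [([621.0, 243.0, 2.0], 0.95, [211.0, 239.0]), ([608.0, 86.0, 1.0], 0.92, [293.0, 244.0]), ([619.0, 163.0, 2.0], 0.61, [253.0, 239.0])]
tail1_mid [([585.0, 371.0, 5.0], 0.86, [142.0, 259.0]), ([610.0, 90.0, 1.0], 0.55, [291.0, 243.0])]
dip_mid [([459.0, 7.0, 8.0], 0.62, [337.0, 322.0])]
scene [1165.  308.  771.]
anvil1_mid [([642.0, -29.0, 23.0], 0.73, [288.0, 254.0])]
jar1_mid [([624.0, -198.0, 24.0], 0.76, [222.0, 224.0]), ([689.0, -294.0, 22.0], 0.69, [168.0, 232.0])]
socket1 [([442.0, 172.0, 36.0], 0.83, [413.0, 213.0]), ([435.0, 226.0, 37.0], 0.82, [438.0, 218.0]), ([455.0, 114.0, 38.0], 0.73, [385.0, 209.0]), ([421.0, 290.0, 35.0], 0.72, [470.0, 223.0]), ([462.0, 4.0, 9.0], 0.6, [337.0, 207.0])]
rack [([465.0, -194.0, -3.0], 0.66, [262.0, 188.0])]
ring1 [([625.0, 239.0, 4.0], 0.93, [416.0, 297.0]), ([612.0, 84.0, 3.0], 0.75, [344.0, 267.0]), ([437.0, 229.0, 38.0], 0.74, [439.0, 219.0]), ([620.0, 164.0, 5.0], 0.63, [379.0, 282.0]), ([640.0, -27.0, 23.0], 0.43, [289.0, 254.0])]
tail1_mid [([581.0, 368.0, 1.0], 0.77, [487.0, 303.0])]
dip_mid [([461.0, 8.0, 8.0], 0.69, [339.0, 207.0])]
```

View pics/top0.png

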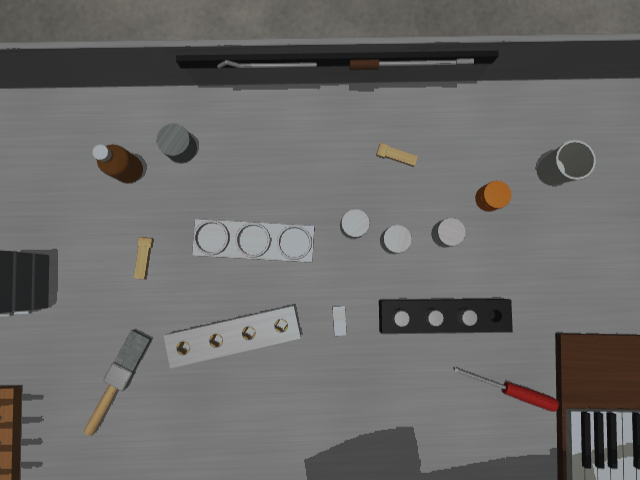

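View pics/scene0.png

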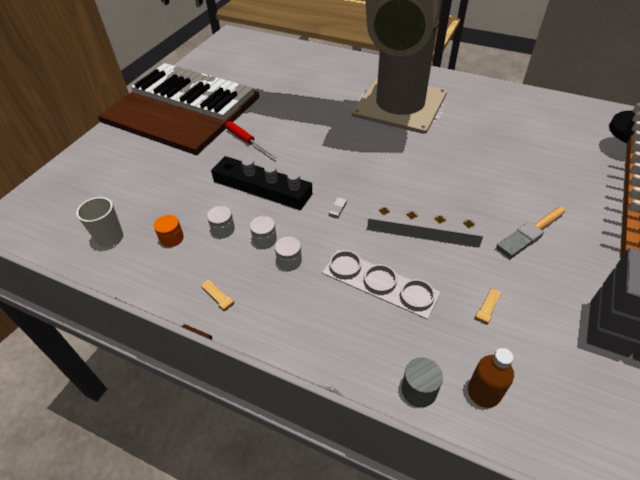

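The top view shows three anvils in the rack at about (402,318), (436,318) and (470,318), with an empty well at (497,316). The sockets are at (282,325), (249,332), (216,340) and (183,348).

Three frosted jars stand at (355,223), (397,239) and (451,233). Things that could be mistaken for a jar: the orange look-alike (496,195), a grey ribbed cylinder (173,140) and a cup (575,160). I choose the three pale jars. The rings are at (212,238), (254,240) and (295,242).

I'll move above the rack first.

```bash
python3 -m handwheel '[[1,3.1,-2.5,-0.4,0,0,0],[1,3.1,-2.5,-0.4,0,0,0],[1,3.1,-2.5,-0.4,0,0,0],[1,3.1,-2.5,-0.4,0,0,0],[1,3.1,-2.5,-0.4,0,0,0],[1,3.1,-2.5,-0.4,0,0,0],[1,3.1,-2.5,-0.4,0,0,0],[1,3.1,-2.5,-0.4,0,0,0],[1,3.1,-2.5,-0.4,0,0,0],[1,3.1,-2.5,-0.4,0,0,0],[1,3.1,-2.5,-0.4,0,0,0],[1,3.1,-2.5,-0.4,0,0,0]]'
python3 -m handwheel '[[1,0,0,0,0,0,-0.122],[1,0,0,0,0,0,-0.122],[1,0,0,0,0,0,-0.122],[1,0,0,0,0,0,-0.122],[1,0,0,0,0,0,-0.122],[1,0,0,0,0,0,-0.122],[1,0,0,0,0,0,-0.122],[1,0,0,0,0,0,-0.122],[1,0,0,0,0,0,-0.122],[1,0,0,0,0,0,-0.122],[1,0,0,0,0,0,-0.122],[1,0,0,0,0,0,0]]'
python3 - <<'E'
from h import *
p=snapshot("wrist"); save(p,"w1.png"); print(np.array(p["R"]).round(3).tolist(),np.round(-np.array(p["R"]).T@p["t"]))
for q in ["anvil1_mid","rack"]:
    print(q,[(np.round(d["location"],1).tolist(),round(d["conf"],2)) for d in place_of(p,q)])
E
```

```text
time: 1.8
tool_pos: [434.1, -200.0, 296.9]
tcp_rot: [180.0, -0.0, 13.9]
ft_force: [0.6, -1.1, -0.2]
finger_gap: 85.3
grip_force: 0.0
time: 2.8
tool_pos: [433.3, -201.8, 296.4]
tcp_rot: [180.0, 0.0, 91.1]
ft_force: [-0.6, 0.4, -0.5]
finger_gap: 85.5
grip_force: 0.0
[[1.0, 0.02, -0.001], [0.019, -0.95, 0.311], [0.005, -0.311, -0.95]] [ 431. -123.  423.]
anvil1_mid []
rack [([467.7, -193.4, 0.1], 0.85)]
```

View pics/w1.png

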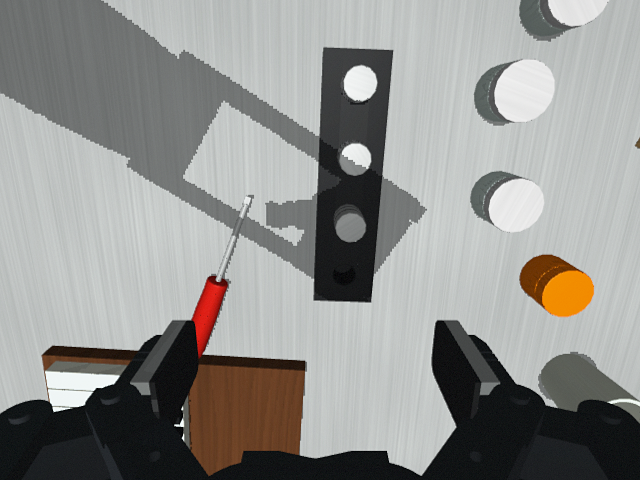

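The wrist view shows the anvil heads at (360,82), (355,158) and (350,222), and the empty well at (344,274). The rack corners are at (324,48), (393,50), (371,301) and (315,299).

```bash
python3 - <<'E'
from h import *
w=snapshot("wrist"); t=snapshot("top")
for uv in [(324,48),(393,50),(371,301),(315,299)]: print("rackcorner",unproj(w,uv,36).round(1))
for p,c in ((w,[(360,83),(355,158),(350,222)]),(t,[(402,318),(436,318),(470,318)])):
    g=cv2.cvtColor(p["image"],cv2.COLOR_RGB2GRAY)
    for (u,v) in c:
        patch=g[v-24:v+25,u-24:u+25]
        th=(patch>(max(60,patch[24,24]*0.8))).astype(np.uint8)
        n,l,s,cen=cv2.connectedComponentsWithStats(th)
        k=l[24,24]; b=s[k]; ce=cen[k]+[u-24,v-24]
        print("anvil top",ce.round(1),b[2:].tolist(),unproj(p,ce,72).round(1))
for uv in [(282,325),(249,332.5),(216,340.5),(183,348)]: print("socket",unproj(t,uv,36).round(1))
for q in ["anvil1_mid","jar1_mid"]: print(q,[(np.round(d["location"],1).tolist(),round(d["conf"],2)) for d in place_of(w,q)])
p=w; print([(int(d["pixels"].sum()),round(d["conf"],2),np.argwhere(d["pixels"]).mean(0).round()) for d in trace(p,"anvil1_mid")])
E
```

```text
rackcorner [439.2 -72.7  36. ]
rackcorner [498.6 -73.7  36. ]
rackcorner [ 492.2 -312.3   36. ]
rackcorner [ 433.8 -310.6   36. ]
anvil top [358.6  82.4] [33, 35, 900] [ 466.6 -102.2   72. ]
anvil top [356.9 153.8] [30, 26, 467] [ 467.6 -158.2   72. ]
anvil top [350.6 227. ] [30, 29, 675] [ 464.6 -222.2   72. ]
anvil top [401.4 318.5] [14, 16, 170] [ 467.2 -102.5   72. ]
anvil top [433.2 316.9] [11, 15, 100] [ 468.4 -158.7   72. ]
anvil top [469.3 317.6] [15, 15, 172] [ 465.4 -222.4   72. ]
socket [458.4 108.5  36. ]
socket [446.7 168.3  36. ]
socket [434.1 227.8  36. ]
socket [422.5 286.9  36. ]
anvil1_mid []
jar1_mid [([619.6, -203.2, 20.9], 0.74), ([468.5, -194.7, -1.2], 0.65), ([686.4, -293.0, 25.0], 0.59)]
[]
```

```bash
python3 -m handwheel '[[1,1.99,0.72,2.9,0,0,0],[1,1.99,0.72,2.9,0,0,0],[1,1.99,0.72,2.9,0,0,0],[1,1.99,0.72,2.9,0,0,0],[1,1.99,0.72,2.9,0,0,0],[1,0,0,0,0,0,0],[1,0,0,0,0,0,0]]' 60
python3 - <<'E'
from h import *
w=snapshot("wrist"); save(w,"w2.png")
for X in [(467.3,-102.3,72),(466.7,-162.3,72),(465.0,-222.3,72)]: print(proj(w,X).round())
E
```

```text
time: 3.78
tool_pos: [466.5, -100.4, 149.2]
tcp_rot: [-179.8, -0.1, 90.9]
ft_force: [0.2, -0.4, 0.6]
finger_gap: 85.1
grip_force: 0.0
[318. 268.]
[315. 365.]
[311. 447.]
```

View pics/w2.png

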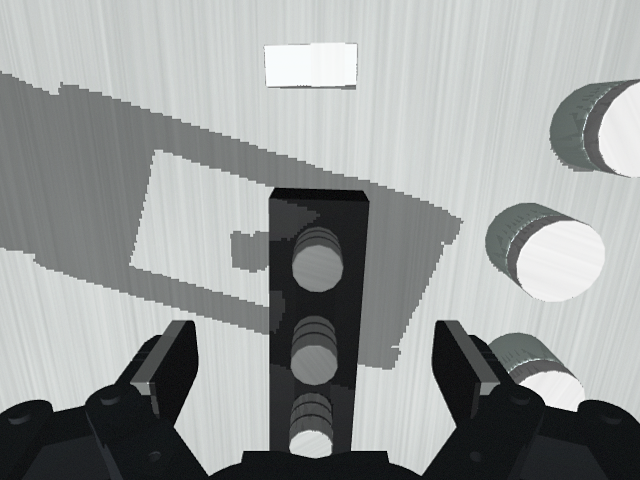

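The anvil head appears at (317,268), which matches the prediction, so I'll descend and grip.

```bash
python3 -m handwheel '[[1,-0.1,0,3.1,0,0,0],[1,-0.05,0,3.1,0,0,0],[1,0,0,2.0,0,0,0],[1,0,0,1.0,0,0,0],[1,0,0,0,0,0,0],[0,0,0,0,0,0,0],[-0.6,0,0,0,0,0,0],[-1,0,0,0,0,0,0],[-1,0,0,0,0,0,0],[-1,0,0,0,0,0,0],[-1,0,0,0,0,0,0],[-1,0,0,0,0,0,0]]' 60
python3 -m handwheel '[[-1,0,0,0,0,0,0],[-1,0,0,0,0,0,0],[-1,0,0,0,0,0,0],[-1,0,0,0,0,0,0]]'
```

```text
time: 4.83
tool_pos: [468.7, -103.6, 60.7]
tcp_rot: [179.9, 0.0, 90.8]
ft_force: [-1.5, -0.2, 6.7]
finger_gap: 26.1
grip_force: 58.6
time: 5.17
tool_pos: [468.7, -103.5, 60.7]
tcp_rot: [179.9, 0.0, 90.8]
ft_force: [-1.7, -0.6, 7.7]
finger_gap: 26.4
grip_force: 58.6
```

```bash
python3 -m handwheel '[[0,0,0,0,0,0,0],[0,0,0,0,0,0,0],[0,0,0,0,0,0,0]]'; python3 -m handwheel '[[0,0,0,-0.5,0,0,0],[0,0,0,0,0,0,0]]'; python3 -m handwheel '[[-1,0,0,0,0,0,0],[-1,0,0,0,0,0,0],[-1,0,0,0,0,0,0],[-1,0,0,0,0,0,0],[-1,0,0,0,0,0,0],[-1,0,0,0,0,0,0],[-1,0,0,0,0,0,0],[-1,0,0,0,0,0,0]]'
```

```text
time: 5.42
tool_pos: [467.9, -103.2, 59.4]
tcp_rot: [180.0, 0.0, 90.8]
ft_force: [0.1, 0.6, -0.1]
finger_gap: 42.9
grip_force: 0.0
time: 5.58
tool_pos: [468.2, -103.4, 65.1]
tcp_rot: [180.0, 0.0, 90.8]
ft_force: [0.7, -0.4, 1.2]
finger_gap: 42.6
grip_force: 0.0
time: 6.25
tool_pos: [468.1, -103.4, 64.9]
tcp_rot: [180.0, 0.0, 90.8]
ft_force: [-2.3, 0.3, 6.4]
finger_gap: 26.4
grip_force: 58.7
```

```bash
python3 -m handwheel '[[-1,0,0,-2.0,0,0,0],[-1,0,0,-4,0,0,0],[-1,0,0,-4,0,0,0],[-1,3.5,-0.28,0,0,0,0],[-1,3.9,-0.28,0,0,0,0],[-1,3.9,-0.28,0,0,0,0],[-1,3.9,-0.28,0,0,0,0],[-1,3.9,-0.28,0,0,0,0],[-1,3.0,-0.28,0,0,0,0],[-1,0.5,0,0,0,0,0],[-1,0,0,0,0,0,0],[-1,0,0,0,0,0,0]]'
python3 - <<'E'
from h import *
w=snapshot("wrist"); save(w,"w3.png")
for X in [(458.4,108.5,36),(446.7,168.3,36),(434.1,227.8,36),(422.5,286.9,36)]: print(proj(w,X).round(1))
print([(np.round(d["location"],1).tolist(),round(d["conf"],2)) for d in place_of(w,"socket1")])
E
```

```text
time: 7.25
tool_pos: [447.7, 122.3, 164.0]
tcp_rot: [-180.0, 0.0, 90.9]
ft_force: [0.5, 0.0, -2.0]
finger_gap: 25.6
grip_force: 60.7
[331.7 256.9]
[315.5 165.3]
[295.1  59.7]
[273.  -63.3]
[([449.0, 171.9, 37.7], 0.84), ([437.0, 231.1, 41.6], 0.83), ([458.7, 109.3, 34.7], 0.59)]
```

View pics/w3.png

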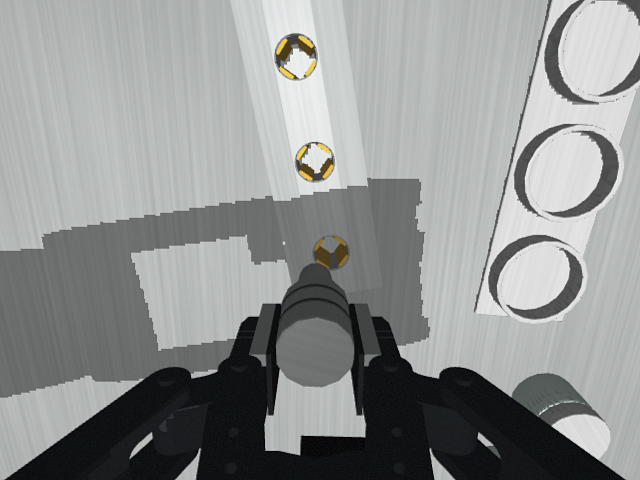

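Sockets 1, 2 and 3 appear at (331.5,252), (315,162) and (296.5,57), which is about 2–3 mm further in y than predicted. The held anvil's head top is at about (315,352).

```bash
python3 - <<'E'
from h import *
w=snapshot("wrist")
for uv in [(331.5,252.5),(315,162),(296.5,57)]: print("socket",unproj(w,uv,36).round(1))
s=sense()["tool_pos"];print(s)
print("predict head top if centred",proj(w,[s[0],s[1],s[2]+7]).round(1), "tip",proj(w,[s[0],s[1],s[2]-59]).round(1),"tip front edge",proj(w,[s[0],s[1]+7.5,s[2]-59]).round(1))
g=cv2.cvtColor(w["image"],cv2.COLOR_RGB2GRAY)
e=cv2.HoughCircles(g[290:410,250:380],cv2.HOUGH_GRADIENT,1.5,60,param1=80,param2=15,minRadius=34,maxRadius=45)
if e is not None: print(e[0][:2]+[250,290,0])
save(w,"w3c.png",(230,410,240,400),4)
t=snapshot("top")
g=t["image"][300:365,160:305]; cv2.imwrite("pics/tc.png",cv2.resize(g[:,:,::-1],None,fx=5,fy=5,interpolation=cv2.INTER_CUBIC))
E
```

```text
socket [458.5 110.6  36. ]
socket [446.8 169.4  36. ]
socket [435.5 228.3  36. ]
[448.04208707 121.28138457 164.13354654]
predict head top if centred [316.3 355.6] tip [316.  278.6] tip front edge [316.3 264.3]
[[313.75       359.75        42.40000153]]
```

View pics/w3c.png

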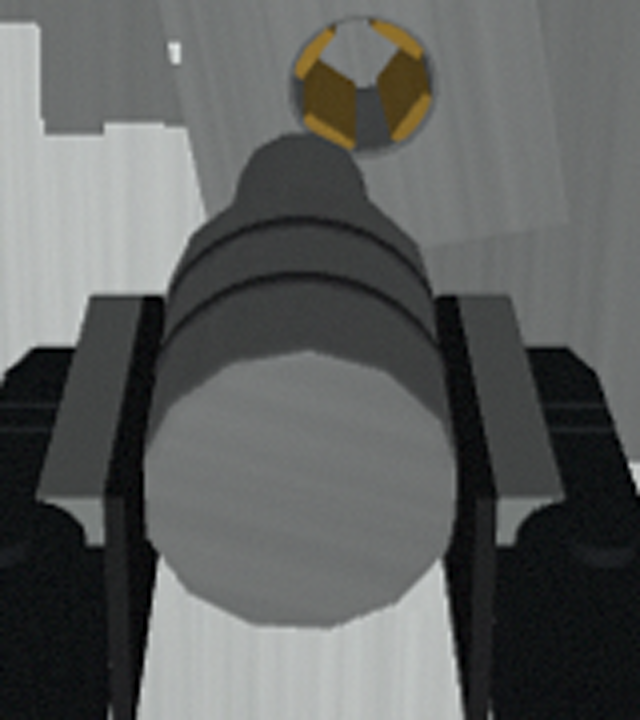

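```bash
python3 -m handwheel '[[-1,2.2,-0.27,0,0,0,0],[-1,3.2,-0.27,0,0,0,0],[-1,3.2,-0.27,0,0,0,0],[-1,2.0,-0.26,0,0,0,0],[-1,0,0,0,0,0,0],[-1,0,0,2.5,0,0,0],[-1,0,0,2.5,0,0,0],[-1,0,0,1,0,0,0],[-1,0,0,0,0,0,0],[-1,0,0,0,0,0,0]]'
python3 - <<'E'
from h import *
w=snapshot("wrist"); s=np.mean([sense()["tool_pos"] for _ in range(5)],0); print(s)
save(w,"w4c.png",(230,430,220,420),3)
print("socket3 mouth",proj(w,(435.3,228.4,36)).round(1),"left/right edge",proj(w,(426.3,228.4,36)).round(1),proj(w,(444.3,228.4,36)).round(1),proj(w,(435.3,237.4,36)).round(1))
E
```

```text
time: 8.28
tool_pos: [435.6, 227.3, 104.1]
tcp_rot: [-179.9, 0.0, 90.7]
ft_force: [-0.6, -0.3, -0.6]
finger_gap: 26.1
grip_force: 60.6
[436.43520749 227.82914135 105.27006474]
socket3 mouth [315.4 269.3] left/right edge [297.8 269.1] [333.  269.5] [315.6 252.7]
```

View pics/w4c.png

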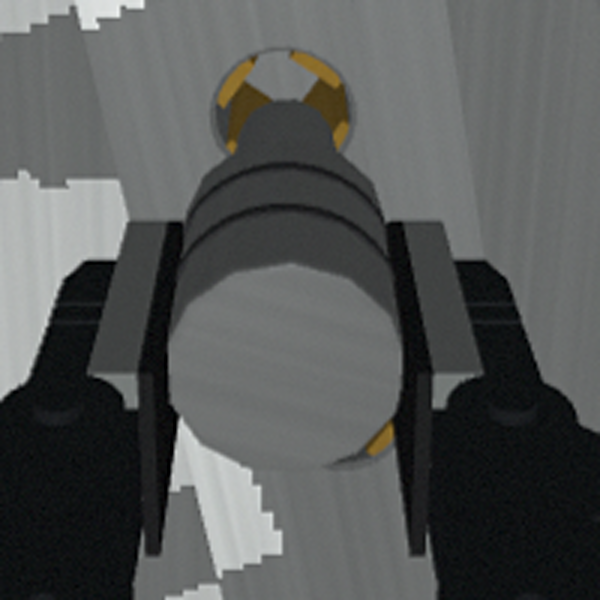

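The crop shows the collet ring centred at about (314.2,269.5) px and the shank tip's front edge at (316,263.3). The tip is slightly to the right of the socket.

```bash
python3 - <<'E'
from h import *
w=snapshot("wrist")
print(unproj(w,(316,263.3),46.3)-[0,7.5,0],unproj(w,(314.2,269.3),36),unproj(w,(314.2,246),36)-[0,12.2,0])
E
python3 -m handwheel '[[-1,0,-0.08,0,0,0,0],[-1,0,0,0.8,0,0,0],[-1,0,0,0.8,0,0,0],[-1,0,0,0.6,0,0,0],[-1,0,0,0,0,0,0],[-1,0,0,0,0,0,0]]'
```

```text
[436.4624736  228.24532117  46.3       ] [435.66223624 228.50147519  36.        ] [435.50224806 228.92657736  36.        ]
time: 8.88
tool_pos: [434.4, 228.1, 81.5]
tcp_rot: [-179.9, 0.0, 90.8]
ft_force: [-0.1, 1.1, -1.7]
finger_gap: 26.2
grip_force: 60.6
```

```bash
python3 -m handwheel '[[-1,0,0,0.4,0,0,0],[-1,0,0,0.4,0,0,0],[-1,0,0,0.2,0,0,0],[-1,0,0,0,0,0,0],[-1,0,0,0,0,0,0]]'
python3 -m handwheel '[[-1,0,0,0.2,0,0,0],[-1,0,0,0.2,0,0,0],[-1,0,0,0.2,0,0,0],[-1,0,0,0,0,0,0],[-1,0,0,0,0,0,0]]'
```

```text
time: 9.3
tool_pos: [434.9, 228.3, 72.1]
tcp_rot: [-180.0, 0.0, 90.8]
ft_force: [1.1, -0.3, -1.6]
finger_gap: 26.3
grip_force: 60.7
time: 9.72
tool_pos: [435.1, 228.3, 66.3]
tcp_rot: [180.0, -0.0, 90.8]
ft_force: [0.1, -1.5, 0.7]
finger_gap: 25.8
grip_force: 61.1
```

```bash
python3 -m handwheel '[[-1,0,0,0.2,0,0,0],[-1,0,0,0.1,0,0,0],[-1,0,0,0,0,0,0],[-1,0,0,0,0,0,0]]'
python3 -m handwheel '[[-1,0,0,0.2,0,0,0],[-1,0,0,0.2,0,0,0],[-1,0,0,0,0,0,0],[-1,0,0,0,0,0,0]]'
python3 - <<'E'
from h import *
w=snapshot("wrist"); save(w,"w5c.png",(200,430,220,420),2.5)
E
```

```text
time: 10.05
tool_pos: [435.3, 228.5, 64.8]
tcp_rot: [180.0, -0.0, 90.8]
ft_force: [-6.5, -3.5, 17.4]
finger_gap: 26.5
grip_force: 62.8
time: 10.38
tool_pos: [435.6, 228.7, 64.5]
tcp_rot: [180.0, 0.0, 90.8]
ft_force: [-24.7, -12.0, 56.2]
finger_gap: 26.1
grip_force: 67.1
```

View pics/w5c.png

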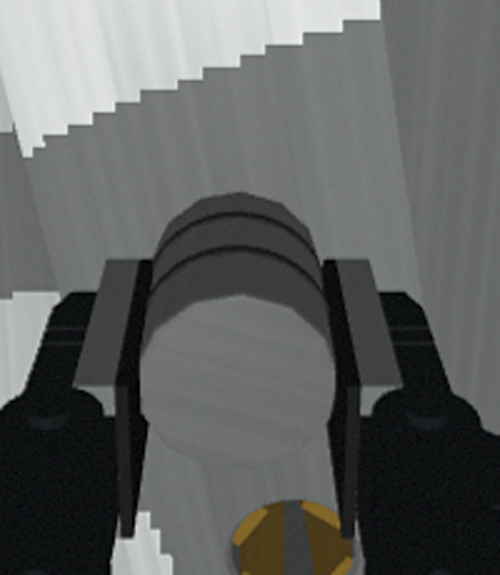

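The anvil's shoulder is down on the bar, with 56 N at z 64.5, the same height as in the rack. I'll relieve the force and release.

```bash
python3 -m handwheel '[[-1,0,0,-0.2,0,0,0],[-1,0,0,-0.15,0,0,0],[-1,0,0,0,0,0,0],[-1,0,0,0,0,0,0]]'
python3 -m handwheel '[[0,0,0,0,0,0,0],[0,0,0,0,0,0,0],[0.2,0,0,0,0,0,0],[0.2,0,0,0,0,0,0]]'
python3 -m handwheel '[[0.4,0,0,-2,0,0,0],[0.4,0,0,-4,0,0,0],[0.4,0,0,-4,0,0,0],[0.4,0,0,0,0,0,0],[0.4,0,0,0,0,0,0]]'
python3 - <<'E'
from h import *
w=snapshot("wrist"); save(w,"w6.png")
t=snapshot("scene"); save(t,"s6.png",(150,260,340,500),4)
for n,z in (("flush top",72),("5mm proud",77)): print(n,proj(w,(435.3,228.4,z)).round(1), proj(t,(435.3,228.4,z)).round(1))
E
```

```text
time: 10.77
tool_pos: [435.4, 228.5, 64.8]
tcp_rot: [180.0, -0.0, 90.8]
ft_force: [-8.9, -4.9, 21.3]
finger_gap: 26.3
grip_force: 62.7
time: 11.1
tool_pos: [434.7, 228.3, 62.4]
tcp_rot: [-180.0, 0.0, 90.8]
ft_force: [-0.8, 0.6, 0.8]
finger_gap: 51.0
grip_force: 0.0
time: 11.52
tool_pos: [437.1, 229.2, 166.0]
tcp_rot: [179.7, -0.1, 90.8]
ft_force: [-0.6, 0.1, 0.1]
finger_gap: 59.4
grip_force: 0.0
flush top [311.7 256. ] [441.8 207.1]
5mm proud [311.7 259. ] [442.2 205.4]
```

View pics/s6.png

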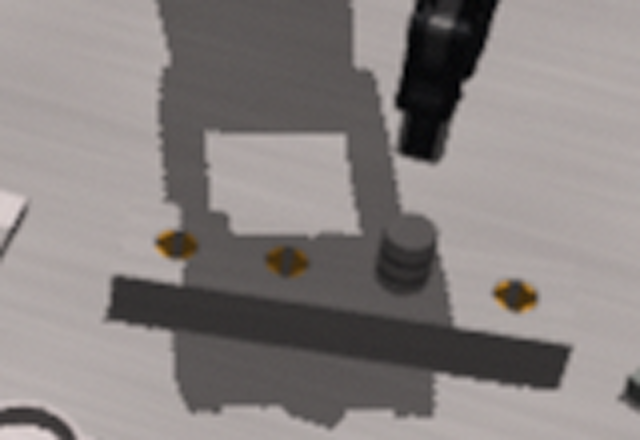

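The anvil stands upright and flush in socket 3 (crop (407,250)), with sockets 1, 2 and 4 still empty. Next is the second anvil.

```bash
python3 -m handwheel '[[0.6,-2.5,0.2,0,0,0,0],[0.6,-3.9,0.26,0,0,0,0],[0.6,-3.9,0.26,0,0,0,0],[0.6,-3.9,0.26,0,0,0,0],[0.6,-3.9,0.26,0,0,0,0],[0.6,-3.9,0.26,0,0,0,0],[0.6,-3.9,0.26,0,0,0,0],[0.6,-3.9,0.26,0,0,0,0],[0.6,-3.9,0.26,0,0,0,0],[0.6,-3.9,0.26,0,0,0,0],[0.6,-1.5,0.1,0,0,0,0],[0.6,0,0,0,0,0,0]]'
python3 -m handwheel '[[0.6,0,0,0,0,0,0],[0.6,0,0,0,0,0,0],[0.6,0,0,0,0,0,0]]'
python3 - <<'E'
from h import *
w=snapshot("wrist"); save(w,"w7c.png",(220,480,200,460),2)
print(sense()["tool_pos"],proj(w,(466.7,-162.3,72)).round(1))
E
```

```text
time: 12.62
tool_pos: [465.5, -165.3, 160.7]
tcp_rot: [-179.8, -0.0, 90.6]
ft_force: [-0.7, -0.0, 0.5]
finger_gap: 67.9
grip_force: 0.0
time: 12.87
tool_pos: [466.3, -160.9, 161.9]
tcp_rot: [-179.9, -0.1, 90.9]
ft_force: [0.2, 0.6, 0.1]
finger_gap: 68.2
grip_force: 0.0
[ 466.53957204 -160.89974508  162.18825175] [316.6 259.4]
```

View pics/w7c.png

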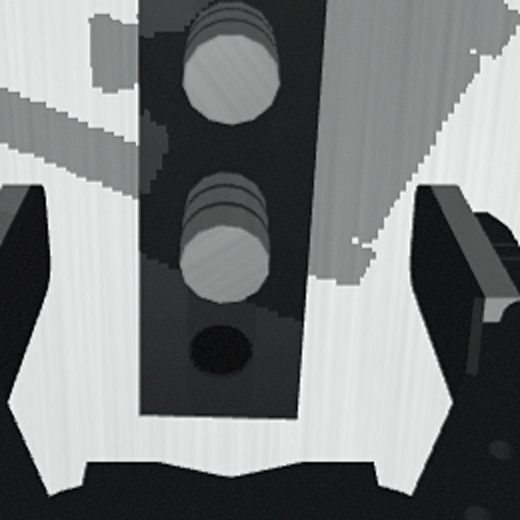

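The second anvil's head is at (315.5,259.5) px, against a predicted (316.6,259.4). I'll descend, grip and carry.

```bash
python3 -m handwheel '[[0.6,-0.14,0,3,0,0,0],[0.6,0,0,3.5,0,0,0],[0.6,0,0,2.2,0,0,0],[0.6,0,0,1.0,0,0,0],[0.6,0,0,0,0,0,0],[-1,0,0,0,0,0,0],[-1,0,0,0,0,0,0],[-1,0,0,0,0,0,0],[-1,0,0,0,0,0,0],[-1,0,0,0,0,0,0],[-1,0,0,0,0,0,0],[-1,0,0,0,0,0,0]]'
python3 -m handwheel '[[-1,0,0,0,0,0,0],[-1,0,0,0,0,0,0],[-1,0,0,0,0,0,0],[-1,0,0,0,0,0,0]]'
```

```text
time: 13.92
tool_pos: [468.1, -164.3, 68.1]
tcp_rot: [179.8, 0.1, 90.8]
ft_force: [-3.3, 2.2, 7.0]
finger_gap: 25.8
grip_force: 58.5
time: 14.25
tool_pos: [468.0, -164.3, 68.0]
tcp_rot: [179.8, 0.1, 90.8]
ft_force: [-3.5, 1.2, 6.7]
finger_gap: 25.9
grip_force: 58.5
```

```bash
python3 -m handwheel '[[-1,0,0,-2.0,0,0,0],[-1,0,0,-4,0,0,0],[-1,0,0,-4,0,0,0],[-1,3,-0.18,0,0,0,0],[-1,4,-0.18,0,0,0,0],[-1,4,-0.18,0,0,0,0],[-1,4,-0.18,0,0,0,0],[-1,4,-0.18,0,0,0,0],[-1,4,-0.18,0,0,0,0],[-1,4,-0.18,0,0,0,0],[-1,3.3,-0.2,0,0,0,0],[-1,2.5,-0.2,0,0,0,0]]'
python3 -m handwheel '[[-1,0.5,0,0,0,0,0],[-1,0,0,0,0,0,0],[-1,0,0,2.8,0,0,0],[-1,0,0,2,0,0,0],[-1,0,0,1,0,0,0],[-1,0,0,0,0,0,0],[-1,0,0,0,0,0,0]]'
python3 - <<'E'
from h import *
w=snapshot("wrist"); s=sense()["tool_pos"]; print(s)
save(w,"w8c.png",(230,430,220,420),3)
zt=s[2]-62
print("socket2 mouth",proj(w,(446.8,169.4,36)).round(1),"top edge",proj(w,(446.8,181.6,36)).round(1),"tip if on socket: centre",proj(w,(446.8,169.4,zt)).round(1),"front",proj(w,(446.8,176.9,zt)).round(1),"tip now",proj(w,(s[0],s[1]+7.5,zt)).round(1))
E
```

```text
time: 15.25
tool_pos: [445.5, 166.9, 167.1]
tcp_rot: [179.9, -0.1, 90.9]
ft_force: [0.0, -0.8, -1.9]
finger_gap: 25.9
grip_force: 60.6
time: 15.83
tool_pos: [445.6, 168.1, 108.0]
tcp_rot: [-180.0, 0.0, 90.7]
ft_force: [0.7, 0.2, -1.7]
finger_gap: 25.8
grip_force: 60.6
[446.31233193 168.47070174 108.89748064]
socket2 mouth [318.3 266.3] top edge [318.7 244. ] tip if on socket: centre [318.5 274.3] front [318.7 260.1] tip now [317.7 261.9]
```

View pics/w8c.png

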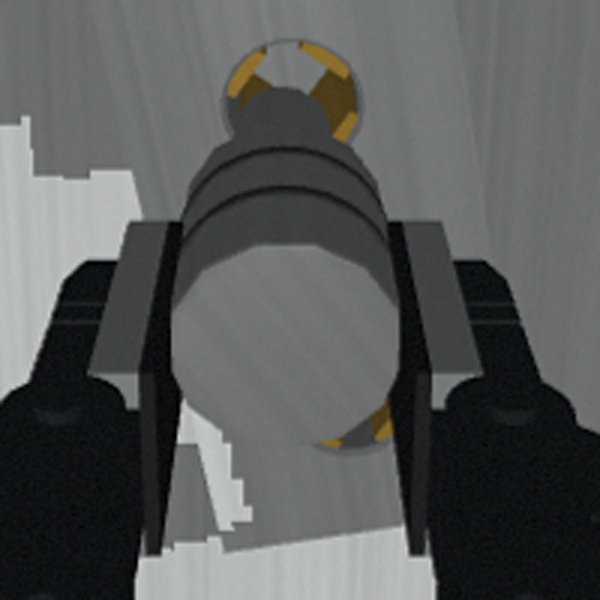

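The collet ring is centred at x 317.3 px with its top at 242.7. The shank tip is at x 313.8 with its front at 259. So x needs about +1.6 mm and y is good.

```bash
python3 -m handwheel '[[-1,0,0.16,0,0,0,0],[-1,0,0,0.8,0,0,0],[-1,0,0,0.8,0,0,0],[-1,0,0,0.8,0,0,0],[-1,0,0,0,0,0,0],[-1,0,0,0,0,0,0]]'
python3 -m handwheel '[[-1,0,0,0.4,0,0,0],[-1,0,0,0.4,0,0,0],[-1,0,0,0.2,0,0,0],[-1,0,0,0,0,0,0],[-1,0,0,0,0,0,0]]'
```

```text
time: 16.38
tool_pos: [446.6, 168.8, 82.8]
tcp_rot: [-179.9, 0.0, 90.8]
ft_force: [0.8, -0.3, -1.7]
finger_gap: 25.9
grip_force: 61.0
time: 16.8
tool_pos: [447.0, 168.9, 73.5]
tcp_rot: [-180.0, 0.0, 90.8]
ft_force: [1.8, -2.1, -3.0]
finger_gap: 26.0
grip_force: 61.1
```

```bash
python3 -m handwheel '[[-1,0,0,0.2,0,0,0],[-1,0,0,0.2,0,0,0],[-1,0,0,0.2,0,0,0],[-1,0,0,0,0,0,0],[-1,0,0,0,0,0,0]]'
python3 -m handwheel '[[-1,0,0,0.15,0,0,0],[-1,0,0,0.15,0,0,0],[-1,0,0,0,0,0,0],[-1,0,0,0,0,0,0]]'
```

```text
time: 17.22
tool_pos: [447.4, 169.0, 68.1]
tcp_rot: [180.0, 0.0, 90.8]
ft_force: [-1.7, -3.3, 5.1]
finger_gap: 26.1
grip_force: 62.1
time: 17.55
tool_pos: [447.6, 169.1, 67.8]
tcp_rot: [180.0, 0.0, 90.8]
ft_force: [-16.1, -8.3, 34.8]
finger_gap: 25.9
grip_force: 65.2
```

```bash
python3 -m handwheel '[[-1,0,0,-0.2,0,0,0],[-1,0,0,-0.1,0,0,0],[-1,0,0,0,0,0,0],[0,0,0,0,0,0,0],[0,0,0,0,0,0,0],[0.2,0,0,0,0,0,0],[0.2,0,0,0,0,0,0],[0.4,0,0,-2,0,0,0],[0.4,0,0,-4,0,0,0],[0.4,0,0,-3.8,0,0,0],[0.4,0,0,0,0,0,0],[0.4,0,0,0,0,0,0]]'
python3 -m handwheel '[[0.6,-2.5,0.1,0,0,0,0],[0.6,-3.9,0.13,0,0,0,0],[0.6,-3.9,0.13,0,0,0,0],[0.6,-3.9,0.13,0,0,0,0],[0.6,-3.9,0.13,0,0,0,0],[0.6,-3.9,0.13,0,0,0,0],[0.6,-3.9,0.13,0,0,0,0],[0.6,-3.9,0.13,0,0,0,0],[0.6,-3.9,0.13,0,0,0,0],[0.6,-3.9,0.13,0,0,0,0],[0.6,-1.5,0.05,0,0,0,0],[0.6,0,0,0,0,0,0]]'
python3 -m handwheel '[[0.6,0,0,0,0,0,0],[0.6,0,0,0,0,0,0],[0.6,0,0,0,0,0,0]]'
python3 - <<'E'
from h import *
w=snapshot("wrist"); g=cv2.cvtColor(w["image"],cv2.COLOR_RGB2GRAY)
print(sense()["tool_pos"],proj(w,(464.9,-222.3,72)).round(1))
c=g[200:320,260:380]; _,l,s,ce=cv2.connectedComponentsWithStats((c>95).astype(np.uint8))
print([(a.tolist(),(b+[260,200]).round(1).tolist()) for a,b in zip(s[1:],ce[1:]) if a[4]>300])
E
```

```text
time: 18.55
tool_pos: [449.3, 169.8, 168.9]
tcp_rot: [179.6, -0.1, 90.8]
ft_force: [0.3, -0.1, -1.0]
finger_gap: 60.0
grip_force: 0.0
time: 19.55
tool_pos: [464.9, -224.5, 164.1]
tcp_rot: [-179.9, -0.0, 90.6]
ft_force: [0.8, 0.5, -0.4]
finger_gap: 68.4
grip_force: 0.0
time: 19.8
tool_pos: [465.7, -220.1, 165.1]
tcp_rot: [-179.9, -0.1, 90.9]
ft_force: [0.7, -0.6, 0.9]
finger_gap: 68.4
grip_force: 0.0
[ 465.82233722 -220.13572776  165.37036508] [314.5 258.7]
[([0, 0, 10, 120, 1113], [264.1, 259.5]), ([95, 0, 25, 120, 2457], [369.1, 263.6]), ([31, 36, 47, 45, 1637], [314.4, 258.2])]
```

```bash
python3 -m handwheel '[[0.6,-0.1,-0.05,3,0,0,0],[0.6,0,0,3.6,0,0,0],[0.6,0,0,2.3,0,0,0],[0.6,0,0,1.0,0,0,0],[0.6,0,0,0,0,0,0],[-1,0,0,0,0,0,0],[-1,0,0,0,0,0,0],[-1,0,0,0,0,0,0],[-1,0,0,0,0,0,0],[-1,0,0,0,0,0,0],[-1,0,0,0,0,0,0],[-1,0,0,0,0,0,0]]'
python3 -m handwheel '[[-1,0,0,0,0,0,0],[-1,0,0,0,0,0,0],[-1,0,0,0,0,0,0],[-1,0,0,0,0,0,0]]'
```

```text
time: 20.85
tool_pos: [466.8, -223.5, 69.2]
tcp_rot: [179.8, 0.1, 90.8]
ft_force: [-2.0, 1.3, 6.8]
finger_gap: 25.7
grip_force: 58.5
time: 21.18
tool_pos: [466.8, -223.5, 69.2]
tcp_rot: [179.8, 0.1, 90.8]
ft_force: [-1.7, 1.2, 6.6]
finger_gap: 25.9
grip_force: 58.5
```

```bash
python3 -m handwheel '[[-1,0,0,-2.0,0,0,0],[-1,0,0,-4,0,0,0],[-1,0,0,-4,0,0,0],[-1,3,-0.03,0,0,0,0],[-1,4,-0.03,0,0,0,0],[-1,4,-0.03,0,0,0,0],[-1,4,-0.03,0,0,0,0],[-1,4,-0.03,0,0,0,0],[-1,4,-0.03,0,0,0,0],[-1,4,-0.03,0,0,0,0],[-1,3.3,-0.06,0,0,0,0],[-1,2.5,-0.06,0,0,0,0]]'
python3 -m handwheel '[[-1,0.55,0,0,0,0,0],[-1,0,0,0,0,0,0],[-1,0,0,2.8,0,0,0],[-1,0,0,2,0,0,0],[-1,0,0,1,0,0,0],[-1,0,0,0,0,0,0],[-1,0,0,0,0,0,0]]'
python3 - <<'E'
from h import *
w=snapshot("wrist"); s=sense()["tool_pos"]; print(s)
save(w,"w9c.png",(230,430,220,420),3)
zt=s[2]-63; X=(458.1,111.2)
print("socket1 mouth",proj(w,(*X,36)).round(1),"top edge",proj(w,(X[0],X[1]+12.2,36)).round(1),"tip if on socket: centre",proj(w,(*X,zt)).round(1),"front",proj(w,(X[0],X[1]+7.5,zt)).round(1))
E
```

```text
time: 22.18
tool_pos: [457.4, 108.0, 168.0]
tcp_rot: [179.9, -0.1, 90.9]
ft_force: [0.3, 0.4, -2.3]
finger_gap: 25.9
grip_force: 60.3
time: 22.77
tool_pos: [457.3, 109.8, 108.9]
tcp_rot: [-180.0, 0.0, 90.7]
ft_force: [1.2, -0.1, -1.5]
finger_gap: 25.7
grip_force: 60.4
[458.06443579 110.07619985 109.86325712]
socket1 mouth [317.4 265.4] top edge [317.8 243.1] tip if on socket: centre [317.5 273.3] front [317.8 259.1]
```

View pics/w9c.png

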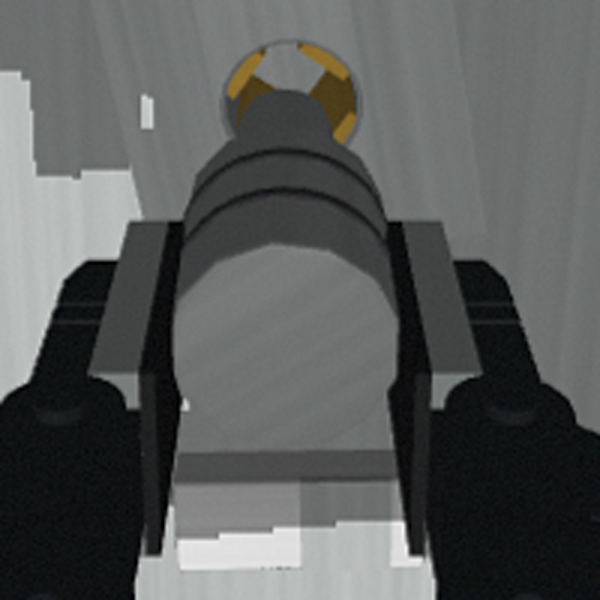

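The ring is centred at x 317.2 px and the tip at x 315.3 with its front at 260. I'll correct +1 mm in x and +0.4 mm in y, then insert.

```bash
python3 -m handwheel '[[-1,0.04,0.1,0,0,0,0],[-1,0,0,0.8,0,0,0],[-1,0,0,0.8,0,0,0],[-1,0,0,0.8,0,0,0],[-1,0,0,0,0,0,0],[-1,0,0,0,0,0,0]]'
python3 -m handwheel '[[-1,0,0,0.4,0,0,0],[-1,0,0,0.4,0,0,0],[-1,0,0,0.2,0,0,0],[-1,0,0,0,0,0,0],[-1,0,0,0,0,0,0]]'
python3 -m handwheel '[[-1,0,0,0.2,0,0,0],[-1,0,0,0.2,0,0,0],[-1,0,0,0.2,0,0,0],[-1,0,0,0,0,0,0],[-1,0,0,0,0,0,0]]'
```

```text
time: 23.32
tool_pos: [457.9, 110.9, 83.9]
tcp_rot: [-179.9, 0.0, 90.8]
ft_force: [0.6, -1.9, -2.2]
finger_gap: 25.9
grip_force: 60.7
time: 23.73
tool_pos: [458.3, 111.0, 74.5]
tcp_rot: [-180.0, 0.0, 90.8]
ft_force: [1.5, -1.9, -4.7]
finger_gap: 25.9
grip_force: 60.7
time: 24.15
tool_pos: [458.7, 111.0, 69.3]
tcp_rot: [180.0, 0.0, 90.8]
ft_force: [-2.0, -3.9, 4.1]
finger_gap: 25.6
grip_force: 61.8
```

```bash
python3 -m handwheel '[[-1,0,0,0.15,0,0,0],[-1,0,0,0.15,0,0,0],[-1,0,0,0.1,0,0,0],[-1,0,0,0,0,0,0],[-1,0,0,0,0,0,0]]'
python3 -m handwheel '[[-1,0,0,-0.25,0,0,0],[-1,0,0,-0.15,0,0,0],[-1,0,0,0,0,0,0],[0,0,0,0,0,0,0],[0,0,0,0,0,0,0],[0.2,0,0,0,0,0,0],[0.2,0,0,0,0,0,0],[0.4,0,0,-2,0,0,0],[0.4,0,0,-4,0,0,0],[0.4,0,0,-3.8,0,0,0],[0.4,0,0,0,0,0,0],[0.4,0,0,0,0,0,0]]'
python3 -m handwheel '[[1,-4,0,-1,0,0,0],[1,-4,0,-1,0,0,0],[1,-4,0,-1,0,0,0],[1,-4,0,-1,0,0,0],[1,-4,0,-1,0,0,0],[1,-4,0,-1,0,0,0],[1,-1,0,0,0,0,0],[1,0,0,0,0,0,0],[1,0,0,0,0,0,0]]'
python3 - <<'E'
from h import *
w=snapshot("wrist"); t=snapshot("scene"); p=snapshot("top")
im=np.vstack([cv2.resize(t["image"][150:320,120:520],(800,340)),cv2.resize(p["image"][180:300,160:560],(800,240))])
cv2.imwrite("pics/m1.png",im[:,:,::-1])
for n,c in (("wrist",w),("scene",t),("top",p)):
  for q in ("jar1_mid","ring1"): print(n,q,[(np.round(d["location"],1).tolist(),round(d["conf"],2)) for d in place_of(c,q)])
g=p["image"]
E
```

```text
time: 24.57
tool_pos: [459.0, 111.0, 69.0]
tcp_rot: [180.0, 0.0, 90.8]
ft_force: [-22.2, -7.7, 45.3]
finger_gap: 26.0
grip_force: 66.0
time: 25.57
tool_pos: [460.6, 111.6, 169.8]
tcp_rot: [179.6, -0.1, 90.8]
ft_force: [0.2, 0.0, -0.3]
finger_gap: 59.7
grip_force: 0.0
time: 26.32
tool_pos: [461.2, -138.6, 225.1]
tcp_rot: [-179.9, -0.1, 90.7]
ft_force: [0.9, 0.6, -0.5]
finger_gap: 85.3
grip_force: 0.0
wrist jar1_mid [([686.8, -290.7, 22.9], 0.83), ([618.1, -200.8, 23.7], 0.76)]
wrist ring1 []
scene jar1_mid [([623.0, -201.0, 24.9], 0.9), ([685.8, -291.4, 23.3], 0.89), ([466.1, -193.7, -6.2], 0.31)]
scene ring1 [([612.1, 84.8, 4.7], 0.91), ([616.3, 164.0, 1.5], 0.87), ([624.3, 239.1, 5.1], 0.55), ([641.1, -30.1, 20.7], 0.39)]
top jar1_mid [([687.0, -290.0, 24.5], 0.93), ([620.7, -208.9, 21.5], 0.85)]
top ring1 [([621.6, 246.3, 4.0], 0.81), ([610.1, 85.4, 1.4], 0.67), ([640.8, -26.1, 25.1], 0.62), ([623.8, 165.5, 2.6], 0.59)]
```

View pics/m1.png

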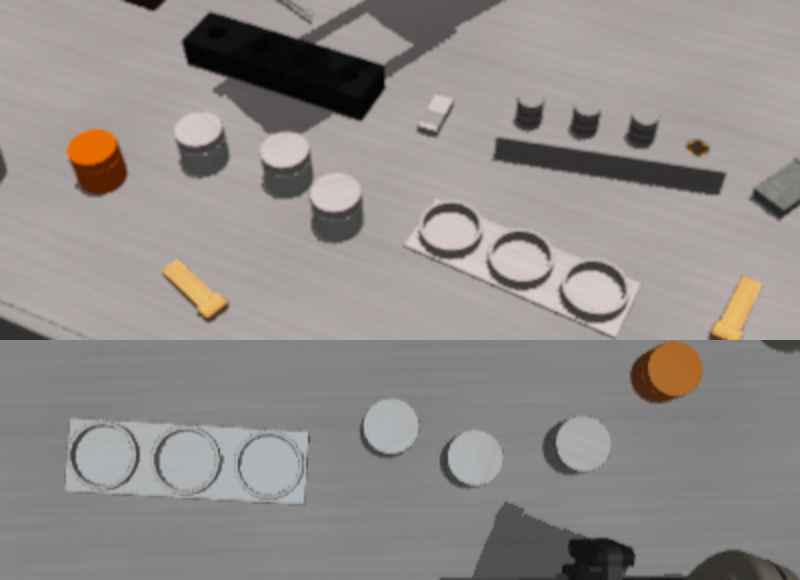

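All three anvils are home and upright in sockets 1–3, and the rack is empty. The jar lids in the top image are at about (355,223), (397,239.5) and (452,232), with rings at (212,237.5), (253.5,240.5) and (294.7,243).

```bash
python3 - <<'E'
from h import *
w=snapshot("wrist"); p=snapshot("top")
save(w,"w10.png")
for uv in [(355,223.2),(397.3,239.3),(451.8,232.3)]: X=unproj(p,uv,50); print("jar",X.round(1),"wrist px",proj(w,X).round(1))
for uv in [(212,237.7),(253.5,240.3),(294.7,242.8)]: X=unproj(p,uv,20); print("ring",X.round(1))
E
```

```text
jar [639.4 -28.5  50. ] wrist px [578.3  66. ]
jar [ 608.2 -104.8   50. ] wrist px [513.9 177.1]
jar [ 618.7 -205.3   50. ] wrist px [506.2 300.5]
ring [621.7 236.7  20. ]
ring [615.  159.6  20. ]
ring [608.5  82.8  20. ]
```

View pics/w10.png

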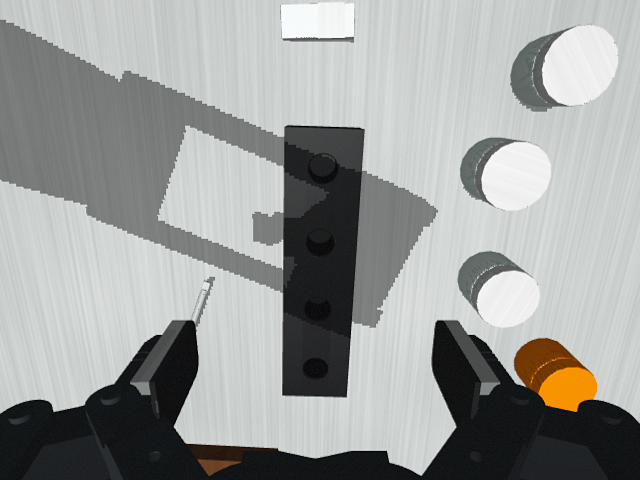

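The wrist view confirms the three pale jars at (579,66), (516,175) and (508,298), with the orange look-alike separate at (560,385). That was my last picture, so I'll check with numbers from here. First I'll take jar C.

```bash
cat >> h.py <<'E'
def lid(p,X,z=50,r=45):
    "refined centre of a pale lid near predicted X (mm)"
    u,v=proj(p,[X[0],X[1],z]).round().astype(int); im=p["image"].astype(int)
    g=im.min(2); sat=im.max(2)-g
    m=trace(p,"jar1_mid")
    out=[]
    for d in m:
        ys,xs=np.nonzero(d["pixels"]); out.append(((xs.min()+xs.max())/2,(ys.min()+ys.max())/2,int(len(xs)),round(d["conf"],2)))
    c=cv2.HoughCircles(cv2.GaussianBlur(g.astype(np.uint8),(3,3),0),cv2.HOUGH_GRADIENT,1.5,30,param1=100,param2=18,minRadius=int(r*.75),maxRadius=int(r*1.25))
    cs=[] if c is None else [q for q in c[0] if np.hypot(q[0]-u,q[1]-v)<50][:2]
    return (u,v),out,[(q.round(1).tolist(),unproj(p,q[:2],z).round(1).tolist()) for q in cs]
E
python3 -m handwheel '[[1,-1.33,3.14,1.5,0,0,0],[1,-1.33,3.14,1.5,0,0,0],[1,-1.33,3.14,1.5,0,0,0],[1,-1.33,3.14,1.5,0,0,0],[1,-1.33,3.14,1.5,0,0,0],[1,0,0,0,0,0,0],[1,0,0,0,0,0,0],[1,0,0,0,0,0,0]]'
python3 - <<'E'
from h import *
w=snapshot("wrist"); R=np.array(w["R"]); K=np.array(w["intrinsics"])
r=K[0,0]*26/((R@[619.5,-204.5,50]+w["t"])[2]); print(r)
print(lid(w,(619.5,-204.5),r=r),sense()["tool_pos"])
print([(np.round(d["location"],1).tolist(),round(d["conf"],2)) for d in place_of(w,"jar1_mid")])
E
```

```text
time: 27.53
tool_pos: [619.5, -203.0, 151.6]
tcp_rot: [-179.9, -0.0, 90.8]
ft_force: [-0.1, -0.9, 1.0]
finger_gap: 85.2
grip_force: 0.0
44.0149574387026
((np.int64(316), np.int64(253)), [(np.float64(406.0), np.float64(363.0), 5612, 0.96), (np.float64(316.5), np.float64(243.0), 6603, 0.73)], [([315.79998779296875, 251.1999969482422, 40.79999923706055], [619.4, -203.7, 50.0])]) [ 619.98078851 -203.13618572  154.09807772]
[([616.0, -201.5, 24.7], 0.88), ([686.4, -287.2, 22.2], 0.6)]
```

```bash
python3 -m handwheel '[[1,-0.05,0,3,0,0,0],[1,0,0,3.5,0,0,0],[1,0,0,3.2,0,0,0],[1,0,0,1.7,0,0,0],[1,0,0,0,0,0,0],[0,0,0,0,0,0,0],[-1,0,0,0,0,0,0],[-1,0,0,0,0,0,0],[-1,0,0,0,0,0,0],[-1,0,0,0,0,0,0],[-1,0,0,0,0,0,0],[-1,0,0,0,0,0,0]]' 45
python3 -m handwheel '[[-1,0,0,0,0,0,0],[-1,0,0,0,0,0,0]]'
```

```text
time: 28.68
tool_pos: [622.0, -204.5, 41.7]
tcp_rot: [179.7, 0.1, 90.8]
ft_force: [-1.7, 1.1, 7.8]
finger_gap: 50.4
grip_force: 47.3
time: 28.85
tool_pos: [622.0, -204.5, 41.7]
tcp_rot: [179.7, 0.1, 90.8]
ft_force: [-1.8, 0.7, 9.0]
finger_gap: 50.8
grip_force: 47.3
```

```bash
python3 -m handwheel '[[-1,0,0,-2,0,0,0],[-1,0,0,-4,0,0,0],[-1,0,0,-4,0,0,0],[-1,2.5,0.04,-2,0,0,0],[-1,4,0.05,0,0,0,0],[-1,4,0.05,0,0,0,0],[-1,4,0.05,0,0,0,0],[-1,4,0.05,0,0,0,0],[-1,4,0.05,0,0,0,0],[-1,4,0.05,0,0,0,0],[-1,4,0.05,0,0,0,0],[-1,2.5,0.04,0,0,0,0]]'
python3 -m handwheel '[[-1,1,0.02,0,0,0,0],[-1,0,0,0,0,0,0],[-1,0,0,0,0,0,0],[-1,0,0,0,0,0,0]]'
python3 - <<'E'
from h import *
w=snapshot("wrist"); t=snapshot("top"); print(sense()["tool_pos"])
def rings(p):
    g=cv2.GaussianBlur(cv2.cvtColor(p["image"],cv2.COLOR_RGB2GRAY),(3,3),0)
    for X in [(621.7,236.7),(615,159.6),(608.5,82.8)]:
        c=np.array(p["R"])@[*X,20]+p["t"]; f=p["intrinsics"][0][0]/c[2]; uv=proj(p,(*X,20))
        cs=cv2.HoughCircles(g,cv2.HOUGH_GRADIENT,1.2,3,param1=80,param2=14,minRadius=int(28*f),maxRadius=int(33.5*f)+1)
        cs=[] if cs is None else [q for q in cs[0] if np.hypot(*(q[:2]-uv))<10*f][:4]
        print(X,uv.round(1),[(unproj(p,q[:2],20).round(1)[:2].tolist(),round(float(q[2]/f),1)) for q in cs])
rings(w);rings(t)
for p in (w,t): print([(np.round(d["location"],1).tolist(),round(d["conf"],2)) for d in place_of(p,"ring1")])
E
```

```text
time: 29.85
tool_pos: [619.5, 130.5, 159.7]
tcp_rot: [179.8, -0.1, 90.9]
ft_force: [1.1, 0.1, -1.3]
finger_gap: 50.9
grip_force: 47.6
time: 30.18
tool_pos: [619.9, 135.0, 158.4]
tcp_rot: [180.0, 0.0, 90.8]
ft_force: [-0.2, -0.3, -0.8]
finger_gap: 50.6
grip_force: 47.6
[619.80778812 134.65630628 158.03449273]
(621.7, 236.7) [320.9  69. ] [([621.0, 240.6], 31.3), ([625.2, 240.7], 31.3), ([623.9, 239.4], 32.9), ([626.6, 242.0], 32.1)]
(615, 159.6) [308.6 196.1] [([616.8, 162.7], 28.3), ([616.0, 165.9], 31.0), ([614.4, 167.4], 29.3), ([618.3, 167.5], 29.3)]
(608.5, 82.8) [298.6 301.9] []
(621.7, 236.7) [212.  237.7] [([623.1, 237.0], 32.2)]
(615, 159.6) [253.5 240.3] []
(608.5, 82.8) [294.7 242.8] []
[([615.8, 167.2, 3.0], 0.83), ([626.9, 243.2, 4.1], 0.59), ([461.1, 6.8, 6.5], 0.55)]
[([623.3, 242.1, 0.9], 0.97), ([606.9, 86.5, 3.5], 0.85), ([620.8, 164.0, 2.2], 0.65), ([462.4, 7.0, 6.1], 0.21)]
```

```bash
cat >> h.py <<'E'
from scipy.optimize import minimize
def ringfit(p,ks=(-1,0,1),x0=(615,161,5)):
    g=cv2.cvtColor(p["image"],cv2.COLOR_RGB2GRAY).astype(np.float32)
    e=cv2.GaussianBlur(cv2.magnitude(cv2.Sobel(g,cv2.CV_32F,1,0),cv2.Sobel(g,cv2.CV_32F,0,1)).clip(0,250),(0,0),1.0)
    a=np.linspace(0,2*np.pi,120)
    def cost(v):
        s=0
        for k in ks:
            th=np.radians(v[2]); c=np.array(v[:2])+78*k*np.array([-np.sin(th),np.cos(th)])
            for r,z in ((32.5,20),(28.5,20)):
                P=np.c_[c[0]+r*np.cos(a),c[1]+r*np.sin(a),0*a+z]@np.array(p["R"]).T+p["t"]
                uv=P@np.array(p["intrinsics"]).T; uv=(uv[:,:2]/uv[:,2:]).astype(np.float32)
                s-=cv2.remap(e,uv[:,0].reshape(1,-1),uv[:,1].reshape(1,-1),cv2.INTER_LINEAR,borderValue=0).mean()
        return s
    best=min((cost((x0[0]+i,x0[1]+j,q)),x0[0]+i,x0[1]+j,q) for i in range(-10,11) for j in range(-6,11) for q in (x0[2] if isinstance(x0[2],list) else range(-10,11,2)))
    m=minimize(cost,best[1:],method="Nelder-Mead",options=dict(initial_simplex=np.array(best[1:])+np.array([[0,0,0],[1,0,0],[0,1,0],[0,0,1]])))
    return m.x.round(2),round(m.fun,1)
def ringpos(v): 
    th=np.radians(v[2]); return [(np.array(v[:2])+78*k*np.array([-np.sin(th),np.cos(th)])).round(1).tolist() for k in (-1,0,1)]
E
python3 - <<'E'
from h import *
for n,ks in (("wrist",(0,1)),("top",(-1,0,1)),("scene",(-1,0,1))):
    p=snapshot(n); v,c=ringfit(p,ks); print(n,v,c,ringpos(v))
E
```

```text
wrist [616.73 162.6   -4.69] -618.4 [[610.4, 84.9], [616.7, 162.6], [623.1, 240.3]]
top [603.98 159.09 -12.07] -459.1 [[587.7, 82.8], [604.0, 159.1], [620.3, 235.4]]
scene [624.98 164.33  -8.26] -911.0 [[613.8, 87.1], [625.0, 164.3], [636.2, 241.5]]
```

```bash
python3 - <<'E'
from h import *
for n,ks in (("wrist",(1,)),("top",(0,1)),("top",(-1,0,1)),("scene",(-1,0,1))):
    p=snapshot(n); v,c=ringfit(p,ks,(616,162,[-5])); print(n,v,c,ringpos(v))
w=snapshot("wrist"); s=sense()["tool_pos"]; print(s,"lid px expect",proj(w,(s[0],s[1],s[2]+8.3)).round(1)); 
ms=trace(w,"jar1_mid")
for d in ms: ys,xs=np.nonzero(d["pixels"]); print(d["conf"],xs.min(),xs.max(),ys.min(),ys.max())
u,v=proj(w,(s[0],s[1],s[2]+8.3)).round().astype(int); row=w["image"][v,u-160:u+160].min(1); print(row[::5].tolist())
E
```

```text
wrist [616.46 162.74  -4.9 ] -337.4 [[609.8, 85.0], [616.5, 162.7], [623.1, 240.5]]
top [600.03 162.82 -14.91] -294.6 [[580.0, 87.4], [600.0, 162.8], [620.1, 238.2]]
top [603.58 160.34 -12.07] -459.7 [[587.3, 84.1], [603.6, 160.3], [619.9, 236.6]]
scene [624.79 164.46  -8.34] -918.5 [[613.5, 87.3], [624.8, 164.5], [636.1, 241.6]]
[619.52464298 136.31958777 157.76989664] lid px expect [316.  357.2]
0.6 238 391 242 421
0.42 6 87 254 318
[104, 108, 103, 104, 109, 108, 107, 13, 20, 9, 54, 64, 61, 65, 7, 9, 12, 130, 137, 131, 132, 130, 129, 129, 131, 132, 132, 133, 132, 130, 133, 129, 132, 133, 134, 134, 130, 132, 130, 131, 131, 130, 133, 133, 127, 132, 131, 37, 14, 16, 18, 63, 64, 63, 11, 12, 9, 179, 184, 176, 177, 180, 179, 183]
```

```bash
python3 -m handwheel '[[-1,2,0.14,0,0,0,0],[-1,3.3,0.14,0,0,0,0],[-1,3.3,0.14,0,0,0,0],[-1,1.8,0.12,0,0,0,0],[-1,0,0,0,0,0,0],[-1,0,0,2.5,0,0,0],[-1,0,0,3.5,0,0,0],[-1,0,0,2.2,0,0,0],[-1,0,0,0,0,0,0],[-1,0,0,0,0,0,0],[-1,0,0,0,0,0,0]]'
python3 - <<'E'
from h import *
w=snapshot("wrist"); save(w,"w11.png"); v,c=ringfit(w,(1,),(616,162,[-4.9])); print(v,c,ringpos(v))
s=sense()["tool_pos"]; print(s)
u,v=proj(w,(s[0],s[1],s[2]+8.3)).round().astype(int); row=w["image"][v,u-100:u+100].min(1).astype(int); print(u,v,np.nonzero(abs(np.diff(row))>50)[0]+u-100)
g=w["image"].min(2); print("col", [int(x) for x in g[200:440:4,u]])
print("expect far rim px",proj(w,(622.9,239.8+28.5,20)),proj(w,(622.9,239.8+32.5,20)),"jar base far",proj(w,(s[0],s[1]+26.7,s[2]-41.7)))
E
```

```text
time: 31.75
tool_pos: [624.5, 240.4, 77.6]
tcp_rot: [179.9, -0.0, 90.8]
ft_force: [0.4, -0.3, -1.3]
finger_gap: 50.5
grip_force: 47.5
[617.04 169.94  -4.67] -127.0 [[610.7, 92.2], [617.0, 169.9], [623.4, 247.7]]
[625.20051182 240.62817064  78.56558343]
318 358 [238 390]
col [112, 235, 132, 75, 91, 139, 128, 144, 143, 143, 141, 78, 77, 78, 78, 79, 79, 80, 78, 76, 74, 73, 128, 136, 136, 136, 134, 135, 135, 134, 132, 132, 135, 134, 132, 134, 132, 132, 133, 134, 134, 136, 133, 134, 137, 139, 135, 130, 131, 131, 131, 132, 129, 132, 133, 130, 131, 133, 76, 74]
expect far rim px [312.96638106 224.17770218] [313.07456157 215.84411448] jar base far [318.17730949 236.93399371]
```

```bash
python3 - <<'E'
from h import *
w=snapshot("wrist"); g=w["image"].min(2)
for u in (290,313,336): print(u,g[206:250,u].tolist())
def e(a,r,z): return proj(w,(622.9+r*np.sin(np.radians(a)),239.8+r*np.cos(np.radians(a)),z)).round(1).tolist()
for a in (-25,0,25): print(a,"in",e(a,28.5,20),"out",e(a,32.5,20),"outbase",e(a,32.5,4))
for rr in (255,265): print("row",rr,[int(x) for x in g[rr,200:440:3]])
print("inner L/R at angle 70:",e(-70,28.5,20),e(70,28.5,20),e(-60,28.5,20),e(60,28.5,20))
E
```

```text
290 [234, 234, 234, 234, 234, 239, 227, 71, 75, 83, 82, 83, 82, 88, 112, 136, 138, 137, 133, 130, 127, 127, 140, 143, 142, 141, 141, 140, 140, 140, 141, 140, 140, 143, 141, 141, 141, 141, 141, 143, 131, 77, 75, 77]
313 [223, 132, 130, 97, 71, 72, 75, 78, 74, 74, 91, 127, 140, 140, 136, 132, 128, 126, 125, 141, 141, 141, 140, 142, 142, 142, 140, 142, 143, 142, 145, 144, 144, 143, 146, 133, 76, 76, 79, 78, 76, 77, 77, 77]
336 [142, 143, 142, 142, 143, 143, 146, 129, 71, 72, 75, 75, 74, 73, 81, 112, 146, 146, 144, 141, 139, 135, 138, 141, 144, 141, 143, 141, 142, 142, 142, 142, 141, 142, 142, 142, 142, 143, 139, 114, 75, 77, 78, 78]
-25 in [285.6, 229.4] out [282.0, 221.9] outbase [284.3, 213.6]
0 in [311.3, 224.2] out [311.4, 215.9] outbase [311.6, 208.1]
25 in [336.8, 230.0] out [340.7, 222.6] outbase [338.7, 214.3]
row 255 [109, 111, 105, 107, 108, 108, 108, 108, 104, 106, 105, 105, 109, 105, 105, 107, 140, 118, 129, 129, 142, 144, 142, 142, 143, 106, 78, 77, 75, 75, 78, 79, 77, 79, 78, 77, 79, 80, 79, 77, 80, 78, 76, 78, 79, 79, 77, 80, 79, 77, 78, 87, 140, 141, 138, 117, 138, 132, 135, 138, 100, 104, 103, 103, 104, 105, 105, 104, 102, 102, 104, 106, 109, 108, 105, 105, 102, 103, 174, 180]
row 265 [110, 109, 104, 105, 109, 108, 108, 109, 104, 108, 104, 107, 108, 105, 103, 101, 128, 130, 113, 67, 142, 143, 92, 77, 76, 74, 77, 79, 75, 80, 78, 78, 78, 79, 76, 77, 77, 76, 82, 79, 80, 80, 78, 81, 77, 78, 79, 81, 79, 77, 79, 79, 79, 77, 96, 130, 90, 135, 134, 138, 105, 104, 104, 101, 105, 107, 104, 104, 102, 104, 104, 107, 109, 107, 104, 106, 102, 104, 106, 103]
inner L/R at angle 70: [255.4, 261.0] [366.3, 262.4] [259.5, 252.3] [362.4, 253.5]
```

The ring's rim is at about (624,239.6) and the jar base at about (624,239.3), so they're aligned and I'll lower the jar.

```bash
python3 -m handwheel '[[-1,0,0,1.0,0,0,0],[-1,0,0,1.0,0,0,0],[-1,0,0,0.6,0,0,0],[-1,0,0,0,0,0,0],[-1,0,0,0,0,0,0]]'
python3 -m handwheel '[[-1,0,0,0.3,0,0,0],[-1,0,0,0.2,0,0,0],[-1,0,0,0.1,0,0,0],[-1,0,0,0,0,0,0],[-1,0,0,0,0,0,0]]'
```

```text
time: 32.27
tool_pos: [622.5, 240.2, 48.5]
tcp_rot: [-179.9, 0.0, 90.8]
ft_force: [-0.3, -0.2, -2.3]
finger_gap: 50.6
grip_force: 47.5
time: 32.68
tool_pos: [623.9, 240.7, 45.8]
tcp_rot: [179.9, -0.0, 90.8]
ft_force: [-6.8, -1.1, 9.5]
finger_gap: 50.5
grip_force: 48.6
```

```bash
python3 -m handwheel '[[0.4,0,0,-0.2,0,0,0],[0.8,0,0,0,0,0,0],[1,0,0,0,0,0,0],[1,0,0,0,0,0,0],[1,0,0,-2,0,0,0],[1,0,0,-4,0,0,0],[1,0,0,-4.5,0,0,0],[1,-2.5,-0.2,0,0,0,0],[1,-3.9,-0.2,0,0,0,0],[1,-3.9,-0.2,0,0,0,0],[1,-3.9,-0.2,0,0,0,0],[1,-3.9,-0.2,0,0,0,0]]'
python3 -m handwheel '[[1,-3.9,-0.2,0,0,0,0],[1,-3.9,-0.2,0,0,0,0],[1,-3.9,-0.2,0,0,0,0],[1,-3.1,-0.2,0,0,0,0],[1,-1.5,-0.1,0,0,0,0],[1,0,0,0,0,0,0],[1,0,0,0,0,0,0],[1,0,0,0,0,0,0]]'
python3 - <<'E'
from h import *
w=snapshot("wrist"); t=snapshot("scene")
print(lid(w,(609,-104.5),r=44)[::2],sense()["tool_pos"])
for p in (w,t): print([(np.round(d["location"],1).tolist(),round(d["conf"],2)) for d in place_of(p,"jar1_mid")])
E
```

```text
time: 33.68
tool_pos: [615.6, 57.8, 147.4]
tcp_rot: [180.0, 0.0, 90.8]
ft_force: [0.6, -0.5, 0.3]
finger_gap: 85.2
grip_force: 0.0
time: 34.35
tool_pos: [609.3, -102.6, 147.2]
tcp_rot: [-180.0, -0.0, 90.8]
ft_force: [-0.0, 0.2, 0.0]
finger_gap: 85.5
grip_force: 0.0
((np.int64(315), np.int64(256)), [([315.79998779296875, 255.8000030517578, 42.599998474121094], [609.4, -104.6, 50.0])]) [ 609.45797168 -102.15458173  147.35973389]
[([686.8, -290.7, 23.2], 0.6)]
[([689.5, -293.7, 24.5], 0.81), ([625.0, 244.5, 30.7], 0.61)]
```

```bash
python3 -m handwheel '[[1,-0.2,0,3,0,0,0],[1,0,0,3.5,0,0,0],[1,0,0,3,0,0,0],[1,0,0,1.5,0,0,0],[1,0,0,0,0,0,0],[0,0,0,0,0,0,0],[-1,0,0,0,0,0,0],[-1,0,0,0,0,0,0],[-1,0,0,0,0,0,0],[-1,0,0,0,0,0,0],[-1,0,0,0,0,0,0],[-1,0,0,0,0,0,0]]' 45
python3 -m handwheel '[[-1,0,0,0,0,0,0],[-1,0,0,0,0,0,0]]'
```

```text
time: 35.6
tool_pos: [611.3, -106.2, 40.2]
tcp_rot: [179.7, 0.1, 90.8]
ft_force: [0.6, 0.6, 6.9]
finger_gap: 50.6
grip_force: 47.6
time: 35.77
tool_pos: [611.4, -106.2, 40.3]
tcp_rot: [179.7, 0.1, 90.8]
ft_force: [0.4, 0.3, 5.9]
finger_gap: 51.0
grip_force: 47.6
```

```bash
python3 -m handwheel '[[-1,0,0,-2,0,0,0],[-1,0,0,-4,0,0,0],[-1,0,0,-4,0,0,0],[-1,2.5,0.12,-1,0,0,0],[-1,4,0.12,0,0,0,0],[-1,4,0.12,0,0,0,0],[-1,4,0.12,0,0,0,0],[-1,4,0.12,0,0,0,0],[-1,4,0.12,0,0,0,0],[-1,2.7,0.14,0,0,0,0],[-1,1.5,0.14,0,0,0,0],[-1,0,0,0,0,0,0]]'
python3 -m handwheel '[[-1,0,0,0,0,0,0],[-1,0,0,2.5,0,0,0],[-1,0,0,3,0,0,0],[-1,0,0,1.9,0,0,0],[-1,0,0,0,0,0,0],[-1,0,0,0,0,0,0],[-1,0,0,0,0,0,0]]'
cat >> h.py <<'E'
def ringcheck(X,off):
    w=snapshot("wrist"); s=sense()["tool_pos"]; g=w["image"].min(2).astype(int); print("tcp",np.round(s,1))
    u,v=proj(w,(X[0],X[1]+28.5,20)); uo,vo=proj(w,(X[0],X[1]+32.5,20)); print("pred rim in/out",u.round(1),v.round(1),vo.round(1))
    print("col",g[int(vo)-12:int(v)+30,int(u)].tolist(),"from",int(vo)-12)
    for a in (60,70):
        l=proj(w,(X[0]-32.5*np.sin(np.radians(a)),X[1]+32.5*np.cos(np.radians(a)),20)); r=proj(w,(X[0]+32.5*np.sin(np.radians(a)),X[1]+32.5*np.cos(np.radians(a)),20))
        rr=int(round((l[1]+r[1])/2)); c0=int(l[0])-15; row=g[rr,c0:int(r[0])+16]; d=np.nonzero(abs(row[2:]-row[:-2])>18)[0]+1+c0
        print("row",rr,"pred outer",l[0].round(1),r[0].round(1),"edges",d.tolist())
    print("jar base front pred",proj(w,(s[0],s[1]+26,s[2]-off)).round(1))
E
python3 -c "
from h import *
ringcheck((617.5,161.9),40.3)"
```

```text
time: 36.77
tool_pos: [615.5, 164.8, 148.2]
tcp_rot: [179.9, -0.1, 91.0]
ft_force: [-0.1, -0.8, -2.2]
finger_gap: 50.8
grip_force: 47.5
time: 37.35
tool_pos: [616.7, 160.3, 75.2]
tcp_rot: [179.9, -0.0, 90.7]
ft_force: [0.2, -0.5, -0.4]
finger_gap: 50.6
grip_force: 47.4
tcp [617.2 160.7  75.9]
pred rim in/out 318.2 221.2 212.7
col [228, 228, 228, 231, 221, 112, 63, 68, 71, 73, 73, 69, 74, 103, 133, 132, 131, 128, 127, 121, 120, 134, 134, 134, 135, 135, 134, 135, 135, 134, 133, 133, 134, 133, 137, 135, 134, 135, 135, 128, 82, 72, 73, 75, 74, 76, 74, 74, 73, 74, 75] from 200
row 246 pred outer 257.6 377.8 edges [250, 255, 257, 266, 285, 286, 287, 288, 343, 344, 345, 375, 377, 386, 387]
row 257 pred outer 252.9 382.2 edges [249, 251, 253, 259, 260, 261, 262, 270, 271, 272, 357, 358, 359, 370, 371, 372, 373, 379, 381, 384, 385]
jar base front pred [317.8 239. ]
```

The ring is at (616.9,162.0) and the jar about 1.7 mm short in y and 0.6 mm in x. I'll correct and lower.

```bash
python3 -m handwheel '[[-1,0.16,0.06,0,0,0,0],[-1,0,0,1.0,0,0,0],[-1,0,0,1.0,0,0,0],[-1,0,0,0.7,0,0,0],[-1,0,0,0,0,0,0],[-1,0,0,0,0,0,0]]'
python3 -m handwheel '[[-1,0,0,0.3,0,0,0],[-1,0,0,0.2,0,0,0],[-1,0,0,0.1,0,0,0],[-1,0,0,0,0,0,0],[-1,0,0,0,0,0,0]]'
```

```text
time: 37.9
tool_pos: [615.5, 162.7, 45.2]
tcp_rot: [-179.9, 0.0, 90.8]
ft_force: [0.1, 0.5, -1.3]
finger_gap: 50.5
grip_force: 47.8
time: 38.32
tool_pos: [616.3, 163.1, 43.9]
tcp_rot: [-180.0, 0.0, 90.8]
ft_force: [-13.5, -3.6, 26.3]
finger_gap: 50.6
grip_force: 50.9
```

```bash
python3 -m handwheel '[[-1,0,0,-0.3,0,0,0],[0.4,0,0,0,0,0,0],[1,0,0,0,0,0,0],[1,0,0,0,0,0,0],[1,0,0,-2,0,0,0],[1,0,0,-4,0,0,0],[1,0,0,-4.5,0,0,0],[1,-2.5,0.35,0,0,0,0],[1,-3.9,0.36,0,0,0,0],[1,-3.9,0.36,0,0,0,0],[1,-3.9,0.36,0,0,0,0],[1,-3.9,0.36,0,0,0,0]]'
python3 -m handwheel '[[1,-1,0.36,0,0,0,0],[1,0,0,0,0,0,0],[1,0,0,0,0,0,0],[1,0,0,0,0,0,0]]'
python3 - <<'E'
from h import *
w=snapshot("wrist"); t=snapshot("scene")
print(lid(w,(640,-28.5),r=44)[::2],sense()["tool_pos"])
for p in (w,t): print([(np.round(d["location"],1).tolist(),round(d["conf"],2)) for d in place_of(p,"jar1_mid")])
E
```

```text
time: 39.32
tool_pos: [636.4, -19.3, 144.7]
tcp_rot: [-180.0, -0.0, 90.8]
ft_force: [1.0, 0.3, 0.5]
finger_gap: 85.5
grip_force: 0.0
time: 39.65
tool_pos: [640.1, -26.6, 144.6]
tcp_rot: [-180.0, -0.0, 90.8]
ft_force: [0.7, -0.5, 0.1]
finger_gap: 85.4
grip_force: 0.0
((np.int64(316), np.int64(257)), [([315.79998779296875, 257.20001220703125, 42.400001525878906], [640.0, -28.5, 50.0])]) [640.1531236  -26.1177499  144.93355012]
[]
[([687.5, -292.2, 24.6], 0.67)]
```

```bash
python3 -m handwheel '[[1,-0.2,0,3,0,0,0],[1,0,0,3.5,0,0,0],[1,0,0,2.8,0,0,0],[1,0,0,1.4,0,0,0],[1,0,0,0,0,0,0],[0,0,0,0,0,0,0],[-1,0,0,0,0,0,0],[-1,0,0,0,0,0,0],[-1,0,0,0,0,0,0],[-1,0,0,0,0,0,0],[-1,0,0,0,0,0,0],[-1,0,0,0,0,0,0]]' 45
python3 -m handwheel '[[-1,0,0,0,0,0,0],[-1,0,0,0,0,0,0]]'
```

```text
time: 40.9
tool_pos: [642.6, -29.9, 41.3]
tcp_rot: [179.7, 0.0, 90.8]
ft_force: [-0.6, -0.1, 7.2]
finger_gap: 50.5
grip_force: 47.7
time: 41.07
tool_pos: [642.6, -29.9, 41.4]
tcp_rot: [179.7, 0.0, 90.8]
ft_force: [0.5, 1.1, 7.8]
finger_gap: 50.8
grip_force: 47.7
```

```bash
python3 -m handwheel '[[-1,0,0,-2,0,0,0],[-1,0,0,-4,0,0,0],[-1,0,0,-4,0,0,0],[-1,2.2,-0.75,-1,0,0,0],[-1,3.6,-0.75,0,0,0,0],[-1,3.6,-0.75,0,0,0,0],[-1,2.1,-0.75,0,0,0,0],[-1,0,0,0,0,0,0],[-1,0,0,0,0,0,0]]'
python3 -m handwheel '[[-1,0,0,0,0,0,0],[-1,0,0,2.5,0,0,0],[-1,0,0,3,0,0,0],[-1,0,0,1.9,0,0,0],[-1,0,0,0,0,0,0],[-1,0,0,0,0,0,0],[-1,0,0,0,0,0,0]]'
python3 -c "
from h import *
ringcheck((610.4,84.2),41.4)"
```

```text
time: 41.82
tool_pos: [608.7, 86.1, 149.1]
tcp_rot: [179.9, 0.0, 90.9]
ft_force: [0.4, -0.1, -2.1]
finger_gap: 50.5
grip_force: 47.6
time: 42.4
tool_pos: [610.0, 84.0, 75.7]
tcp_rot: [179.9, 0.0, 90.7]
ft_force: [-0.5, 0.6, -0.7]
finger_gap: 50.8
grip_force: 47.5
tcp [610.5  84.3  76.4]
pred rim in/out 317.3 223.7 215.2
col [129, 129, 129, 132, 120, 78, 70, 69, 74, 73, 74, 71, 81, 116, 134, 132, 131, 126, 125, 122, 124, 132, 131, 130, 131, 130, 131, 130, 131, 129, 130, 129, 129, 130, 132, 125, 97, 73, 75, 75, 76, 75, 74, 74, 73, 74, 76, 73, 76, 75] from 203
row 249 pred outer 257.1 376.7 edges [250, 255, 256, 258, 278, 279, 280, 347, 348, 349, 366, 368, 376, 378, 386]
row 259 pred outer 252.4 381.1 edges [248, 249, 250, 252, 253, 254, 260, 261, 262, 263, 268, 269, 270, 359, 360, 361, 370, 371, 372, 373, 379, 381, 384, 385]
jar base front pred [317.7 238.5]
```

```bash
python3 -m handwheel '[[-1,0.02,0.1,0,0,0,0],[-1,0,0,1.0,0,0,0],[-1,0,0,1.0,0,0,0],[-1,0,0,0.7,0,0,0],[-1,0,0,0,0,0,0],[-1,0,0,0,0,0,0]]'
python3 -m handwheel '[[-1,0,0,0.2,0,0,0],[-1,0,0,0.15,0,0,0],[-1,0,0,0,0,0,0],[-1,0,0,0,0,0,0]]'
```

```text
time: 42.95
tool_pos: [609.1, 84.9, 46.0]
tcp_rot: [-179.9, 0.0, 90.8]
ft_force: [0.4, -0.3, -2.1]
finger_gap: 50.6
grip_force: 48.6
time: 43.28
tool_pos: [609.8, 85.1, 44.6]
tcp_rot: [-180.0, -0.0, 90.8]
ft_force: [-3.1, 0.2, 7.0]
finger_gap: 50.7
grip_force: 49.4
```

Seated, as 45.4 was expected. I'll release, retreat clear of everything, and verify.

```bash
python3 -m handwheel '[[-1,0,0,0,0,0,0],[0.4,0,0,0,0,0,0],[1,0,0,0,0,0,0],[1,0,0,0,0,0,0],[1,0,0,-2,0,0,0],[1,0,0,-4,0,0,0],[1,0,0,-4,0,0,0],[1,-3,-0.5,-3,0,0,0],[1,-3,-0.5,-2,0,0,0],[1,-3.9,-0.5,0,0,0,0],[1,-3.9,-0.5,0,0,0,0],[1,-3.9,-0.5,0,0,0,0]]'
python3 -m handwheel '[[1,-3.9,-0.5,0,0,0,0],[1,-3.9,-0.5,0,0,0,0],[1,-3.9,-0.5,0,0,0,0],[1,0,0,0,0,0,0],[1,0,0,0,0,0,0],[1,0,0,0,0,0,0]]'
python3 - <<'E'
from h import *
for n in ("top","scene"):
    p=snapshot(n); g=p["image"].min(2)
    for q in ("jar1_mid","anvil1_mid","dip_mid","tail1_mid"): print(n,q,[(np.round(d["location"],1).tolist(),round(d["conf"],2)) for d in place_of(p,q)])
    if n=="top":
        for d in trace(p,"jar1_mid"): ys,xs=np.nonzero(d["pixels"]); c=((xs.min()+xs.max())/2,(ys.min()+ys.max())/2); print(c,len(xs),unproj(p,c,54).round(1))
        e=cv2.HoughCircles(cv2.GaussianBlur(g,(3,3),0),cv2.HOUGH_GRADIENT,1.2,20,param1=60,param2=14,minRadius=11,maxRadius=17)
        for q in e[0]:
            X=unproj(p,q[:2],54)
            if 560<X[0]<660 and 40<X[1]<290: print("lid",X.round(1),round(float(q[2]),1))
    else:
        for X in [(458.1,111.2),(446.6,170),(435.1,228.8)]:
            u,v=proj(p,(*X,72)); b,c=proj(p,(*X,36)); 
            r=g[int(v),int(u)-14:int(u)+15]; col=g[int(v)-10:int(v)+28,int(u)]; print(X,(u.round(1),v.round(1)),"base v",c.round(1),r.tolist(),col.tolist())
E
```

```text
time: 44.28
tool_pos: [587.3, -93.0, 193.9]
tcp_rot: [179.9, 0.0, 90.9]
ft_force: [1.0, 0.3, -0.8]
finger_gap: 85.5
grip_force: 0.0
time: 44.78
tool_pos: [573.9, -208.6, 192.7]
tcp_rot: [-180.0, -0.0, 90.8]
ft_force: [0.6, 0.6, 0.2]
finger_gap: 85.3
grip_force: 0.0
top jar1_mid [([685.2, -292.4, 24.3], 0.67), ([623.6, 234.9, 26.1], 0.65)]
top anvil1_mid [([446.5, 173.7, 35.3], 0.65)]
top dip_mid [([462.3, 4.9, 5.3], 0.95)]
top tail1_mid [([580.6, 371.3, 4.0], 0.67)]
(np.float64(493.0), np.float64(195.5)) 560 [ 684.3 -283.5   54. ]
(np.float64(208.5), np.float64(236.5)) 757 [621.  236.2  54. ]
(np.float64(280.0), np.float64(326.5)) 214 [457.5 111.1  54. ]
lid [610.   86.3  54. ] 16.3
lid [611.6 153.1  54. ] 16.3
lid [619.9 230.3  54. ] 13.6
scene jar1_mid [([626.0, 243.0, 31.4], 0.94), ([688.8, -294.1, 21.6], 0.9)]
scene anvil1_mid []
scene dip_mid [([460.3, 7.5, 8.4], 0.7), ([458.6, 111.2, 34.0], 0.22)]
scene tail1_mid [([579.3, 366.6, 2.4], 0.72)]
(458.1, 111.2) (np.float64(384.6), np.float64(198.6)) base v 210.5 [163, 162, 161, 161, 162, 162, 163, 162, 150, 150, 161, 163, 162, 163,
[... 325 characters left out ...]
, 164, 162, 161, 163, 163, 155, 154, 161, 163, 162, 162, 162, 162, 161, 163, 163, 162, 164, 164, 165, 166, 166, 164, 164, 163, 163, 163] [166, 165, 163, 163, 164, 164, 163, 163, 165, 163, 162, 164, 164, 163, 160, 130, 66, 48, 49, 44, 40, 47, 48, 42, 40, 47, 50, 116, 163, 164, 164, 167, 166, 126, 50, 50, 50, 50]
(435.1, 228.8) (np.float64(442.0), np.float64(207.1)) base v 219.1 [163, 163, 165, 164, 162, 163, 163, 136, 136, 163, 166, 163, 163, 164, 165, 163, 163, 164, 164, 162, 161, 154, 153, 161, 160, 157, 158, 158, 156] [162, 163, 161, 163, 159, 160, 163, 163, 162, 164, 165, 162, 164, 164, 161, 121, 49, 49, 46, 37, 41, 50, 47, 37, 41, 48, 64, 124, 162, 164, 163, 164, 145, 95, 50, 50, 49, 48]
```

```bash
python3 - <<'E'
from h import *
a=np.linspace(0,2*np.pi,90)
for n in ("scene","top"):
    p=snapshot(n); g=cv2.cvtColor(p["image"],cv2.COLOR_RGB2GRAY).astype(np.float32)
    e=cv2.GaussianBlur(cv2.magnitude(cv2.Sobel(g,cv2.CV_32F,1,0),cv2.Sobel(g,cv2.CV_32F,0,1)).clip(0,200),(0,0),.7)
    for X in [(624,239.6),(617,162),(610.4,84.2)]:
        def c(v,z):
            P=np.c_[v[0]+26*np.cos(a),v[1]+26*np.sin(a),0*a+z]@np.array(p["R"]).T+p["t"]; uv=P@np.array(p["intrinsics"]).T; uv=(uv[:,:2]/uv[:,2:]).astype(np.float32)
            return cv2.remap(e,uv[:,0].reshape(1,-1),uv[:,1].reshape(1,-1),1).mean()
        print(n,X,[(z,)+tuple(np.round(max((c((X[0]+i,X[1]+j),z),i,j) for i in np.arange(-5,5.1,.5) for j in np.arange(-5,5.1,.5)),1)) for z in (50,54,58,64,70)])
E
```

```text
scene (624, 239.6) [(50, np.float64(132.5), np.float64(-3.5), np.float64(1.0)), (54, np.float64(131.2), np.float64(-0.5), np.float64(1.5)), (58, np.float64(129.7), np.float64(2.5), np.float64(1.5)), (64, np.float64(115.1), np.float64(5.0), np.float64(2.0)), (70, np.float64(50.2), np.float64(5.0), np.float64(2.5))]
scene (617, 162) [(50, np.float64(135.7), np.float64(-3.0), np.float64(2.5)), (54, np.float64(134.9), np.float64(0.0), np.float64(3.0)), (58, np.float64(133.6), np.float64(3.0), np.float64(4.0)), (64, np.float64(115.4), np.float64(5.0), np.float64(5.0)), (70, np.float64(52.0), np.float64(5.0), np.float64(5.0))]
scene (610.4, 84.2) [(50, np.float64(130.6), np.float64(-4.5), np.float64(2.5)), (54, np.float64(129.5), np.float64(-1.0), np.float64(3.5)), (58, np.float64(128.1), np.float64(2.0), np.float64(4.5)), (64, np.float64(114.0), np.float64(5.0), np.float64(5.0)), (70, np.float64(51.5), np.float64(5.0), np.float64(5.0))]
top (624, 239.6) [(50, np.float64(128.1), np.float64(0.5), np.float64(1.5)), (54, np.float64(128.1), np.float64(0.5), np.float64(0.5)), (58, np.float64(128.0), np.float64(0.0), np.float64(-0.5)), (64, np.float64(127.5), np.float64(-0.5), np.float64(-1.5)), (70, np.float64(126.6), np.float64(-0.5), np.float64(-3.0))]
top (617, 162) [(50, np.float64(114.2), np.float64(0.5), np.float64(3.0)), (54, np.float64(114.1), np.float64(0.0), np.float64(2.5)), (58, np.float64(113.6), np.float64(0.0), np.float64(2.0)), (64, np.float64(114.1), np.float64(-2.5), np.float64(-4.0)), (70, np.float64(115.4), np.float64(-3.0), np.float64(-4.5))]
top (610.4, 84.2) [(50, np.float64(122.2), np.float64(-0.5), np.float64(3.5)), (54, np.float64(121.8), np.float64(-0.5), np.float64(3.0)), (58, np.float64(121.5), np.float64(-1.0), np.float64(3.0)), (64, np.float64(121.1), np.float64(-1.0), np.float64(3.0)), (70, np.float64(120.3), np.float64(-2.0), np.float64(-0.5))]
```

All three lids fit flat at z of about 54, centred in their rings, and both cameras agree. The job is done, so I'll hand it in.

```bash
python3 -c "
from bench import hand_in; print(hand_in())"
```

```text
the job is handed in; nothing more can be done
None
```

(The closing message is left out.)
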